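# Clamp the cemented heels in the gang clamp

### The job

The top lifts of these stacked heels are freshly cemented: clamp all the heels that lie on the mat in the gang clamp, in one row down the middle of its bed, each on its flat face with its layers across the clamp, ends together. The clamp's T-handle is tight, and its thread may be left- or right-handed: feel which way it gives and loosen it, slide the jaw open, lay the heels in, push the jaw up so that the row is tight against the end plate and the sprung pad is clearly pressed in, then turn the handle back tight and let go. Leave the tin, the jar, the hammer and the tape where they are.

Things in the scene. Friction and masses are not known exactly. Their poses are not given: they have to be found in the camera images.
- heel1: stacked heel 1 (may be absent): D-section block of brown lifts with a black rubber top lift on one end (+x); 60 mm long along its stack axis (x), 54 mm wide (y), 54 mm high (z). It lies on its flat face; the two sides are upright up to 27 mm, above that the back is half round (radius 27 mm). Origin: centre of the flat underside. About 130 g.
- heel2: stacked heel 2 (may be absent): D-section block of brown lifts with a black rubber top lift on one end (+x); 60 mm long along its stack axis (x), 54 mm wide (y), 54 mm high (z). It lies on its flat face; the two sides are upright up to 27 mm, above that the back is half round (radius 27 mm). Origin: centre of the flat underside. About 130 g.
- heel3: stacked heel 3 (may be absent): D-section block of brown lifts with a black rubber top lift on one end (+x); 60 mm long along its stack axis (x), 54 mm wide (y), 54 mm high (z). It lies on its flat face; the two sides are upright up to 27 mm, above that the back is half round (radius 27 mm). Origin: centre of the flat underside. About 130 g.
- heel4: stacked heel 4 (may be absent): D-section block of brown lifts with a black rubber top lift on one end (+x); 60 mm long along its stack axis (x), 54 mm wide (y), 54 mm high (z). It lies on its flat face; the two sides are upright up to 27 mm, above that the back is half round (radius 27 mm). Origin: centre of the flat underside. About 130 g.
- clamp: the bench-mounted gang clamp (fixed): a bed 148 mm wide (x) and 420 mm long (y, -215 to +205 mm) whose flat steel top lies 22 mm above the bench; a guide rail 8 mm wide and 7 mm high along each long edge (132 mm clear between them). At its -y end stands the end plate, 90 mm wide, 56 mm high over the bed; the jaw runs on its +y side. Origin: on the bench under the middle of the bed
- end_face (a point): foot of the end plate's inner face, on the bed's top and its centre line (190 mm to -y of the clamp's origin); axes as the clamp's
- jaw (a joint): opening of the clamp, m: from the end plate's inner face to the jaw pad's face with the pad not pressed in; 0 to 0.29; grows as the jaw slides along the clamp's +y. The jaw drags with about 7 N and stays where it is left. While the handle is tight the jaw is locked on the bed
- pad (a joint): how far the jaw's sprung rubber-faced pad (62 mm wide, 50 mm high) is pressed in, m; 0 is free, 0.008 is fully in; about 1.2 N plus 1.2 N per mm
- pad_face (a point): foot of the pad's face, at the height of the bed's top, on its centre line; moves with jaw and pad; axes as the clamp's. Behind it (+y) the jaw: a grey casting 128 mm wide, 102 mm long, its foot 29 mm high over the bed, its upright wall (90 mm wide, 18 to 32 mm behind the pad's face) 57 mm high
- handle (a joint): turn of the black T-handle that locks the jaw, rad; plus is anticlockwise from above. 0 is tight (as found; its bar lies along the clamp's y). Its thread is right- or left-hand, unseen, new each start: one way it stops hard at about 0.1 rad, the other way it turns up to 1.4. The jaw is free beyond 0.5. It takes 0.15 to 0.3 N m, stays where left, and stops when back at tight
- handle_grip (a point): centre of the T-handle's bar, on its turning axis, 105 mm above the bench, 68 mm behind the face of the unpressed pad (clamp's +y); turns with the handle. The bar is 66 mm long (this frame's y), 14 mm wide (x), 22 mm high, with free space beside it; the jaw's wall ends 26 mm below this point
- punch_tin: bystander: brass-coloured tin of punches, 77 mm across, 160 mm high over its punches; origin: centre of its underside
- cement_jar: bystander: cement jar, 72 mm across, 100 mm high; origin: centre of its underside
- hammer: bystander: hammer lying to the left, about 260 mm long; origin near the middle of its handle, on the bench
- tape_roll: bystander: roll of tape lying flat, 100 mm across, 24 mm high; origin: centre of its underside
Things that resemble listed ones, but are neither listed nor needed, are in the scene too. What is shaped like the heel4 but white or yellow is not meant.

How it is judged:
On the way, in this order (a step that is already met when the one before it is completed fails the run):
1. the handle is turned loose (by more than 0.45 rad, the way its thread allows) ((value of joint handle above 0.45 rad or value of joint handle below -0.45 rad)), for 0.1 s.
2. all the heels lie on the bed in a row between end plate and pad, each on its flat face, within 15 mm of the centre line and 10 degrees of the clamp's length (x of heel1 in the frame of clamp between -0.015 and 0.015 m and z of heel1 in the frame of clamp between 0.016 and 0.028 m and y of each of heel1, heel2, heel3, heel4 in the frame of end_face above 0.025 m and y of each of heel1, heel2, heel3, heel4 in the frame of pad_face below -0.025 m and angle between the x axis of each of heel1, heel2, heel3, heel4 and the y axis of clamp, either way round below 0.17 rad and angle between each of heel1, heel2, heel3, heel4's own z axis and vertical below 0.1 rad and x of heel2 in the frame of clamp between -0.015 and 0.015 m and z of heel2 in the frame of clamp between 0.016 and 0.028 m and x of heel3 in the frame of clamp between -0.015 and 0.015 m and z of heel3 in the frame of clamp between 0.016 and 0.028 m and x of heel4 in the frame of clamp between -0.015 and 0.015 m and z of heel4 in the frame of clamp between 0.016 and 0.028 m), for 0.2 s.
3. the jaw is pushed up: the pad is pressed in by more than 1.5 mm (all of step 2 and value of joint pad above 0.0015 m), for 0.1 s.
At the end, for the whole second after the job is handed in: All heels present lie still on the bed in one row between end plate and pad, flat face down, within 15 mm of the centre line and 10 degrees of the clamp's length; the row presses on the end plate (over 0.3 N), the pad is pressed in over 1.5 mm, the handle is within 0.25 rad of 0 (all of step 3 and linear speed of each of heel1, heel2, heel3, heel4 below 0.02 m/s and contact force between clamp_c1 and anything else above 0.3 N and value of joint handle between -0.25 and 0.25 rad); the robot touches nothing.
It fails at once if the punch tin is moved more than 30 mm or tipped over (distance of punch_tin from where it was at the start of the episode above 0.03 m or angle between punch_tin's own z axis and vertical above 0.5 rad).
It fails at once if the cement jar is moved more than 30 mm or tipped over (distance of cement_jar from where it was at the start of the episode above 0.03 m or angle between cement_jar's own z axis and vertical above 0.5 rad).
It fails at once if the hammer is moved more than 30 mm or tipped over (distance of hammer from where it was at the start of the episode above 0.03 m or angle between hammer's own z axis and vertical above 0.5 rad).
It fails at once if the tape roll is moved more than 30 mm or tipped over (distance of tape_roll from where it was at the start of the episode above 0.03 m or angle between tape_roll's own z axis and vertical above 0.5 rad).
Of heel1, heel2, heel3, heel4 only 2 to 4 are there at a start; the rules pass over those that are not, and their reading is None.
At some moment in a run one of heel1, heel2, heel3, heel4 may be knocked a few centimetres aside while the robot is not near it.
Once in a run the grip may slacken for a moment while it holds something.
It also fails if it takes over 210 s, if anything falls off the work surface, if the arm or the gripper's body presses on something with over 40 N, if the wrist force passes 120 N, or if a joint passes its speed limit or range.

### The arm

A 6-joint arm with a two-finger parallel gripper is mounted at the origin on the work surface. World frame = base frame: x ahead of the robot, y to its left, z up, the work surface at z = 0. Lengths are in m, angles in rad, forces in N, time in s.
With the tool pointing down it reaches from about 0.3 to 0.875 m from the base axis. Payload 6.4 kg.
Tool frame: the origin (TCP) lies at the very end of the fingers, on their centre line; the grasp point (between the pads) lies 19 mm behind it (ctrl.hold_point_z is the distance from the TCP to the grasp point, in m); y points along the fingers, x is the direction in which the jaws open and shut, and the axes are right-handed (so a half turn about y gives the same grasp; the last joint's range is limited). The gripper opens to 85 mm and grips with 20 to 120 N. Pads are 22 mm wide; open, the fingers measure 114 mm over their backs; the gripper's body (76 mm by 85 mm) begins 54 mm behind the grasp point. The pads swing forward as they close: fully open they stand 13 mm farther back than shut.
Start: joints at [0.901, 0.181, 1.607, -0, 1.354, -0.206], TCP at [0.257, 0.514, 0.231] pointing down, gripper open.
Joint ranges: [-2.99, 2.99], [-0.89, 2.07], [0.3, 2.58], [-1.14, 4.28], [0, 2.63], [-3.12, 3.12]. Speed limits (rad/s): [2.57, 2.57, 3.01, 3.14, 3.14, 3.14].

### API

Orientations are given as a unit quaternion [w, x, y, z].
In Python, from bench import ctrl, imaging gives the robot as it stands.
- The arm moves only by the shell command python3 -m jog 'ROWS'. ROWS is JSON, a list of rows, each a list of 3 entries, a list of its own where there are three numbers: the shift along the tool's x, y, z in cm, then the turn, a rotation vector about the tool's x, y, z in rad, then the finger opening in cm, from 0 to 8.54. A call has 1 to 12 rows; each row shifts and turns the pose as measured when the row begins, along the tool's axes as they then stand; what a row does not reach is not made up. A row lasts 1/12 s, in which the tool goes at most 41.7 mm and 7.16 degrees, less where a joint would pass 70% of its speed; a pose out of reach is approached as far as the arm can. A call is refused whole if a number of a shift passes 4.17 or a number of a turn 0.125, either way. A call with a gripper value outside its range is refused whole. The fingers move at their own pace and stop on an object; the grip force is fixed at half the most. Time passes only in rows, so rows that do not move let the fingers close. It gives the time, the measured TCP pose, the force and the opening at its end, in the units of the state.
- ctrl.get_obs(): the state, without advancing time (a new reading comes with each control period).
- imaging.camera(name): name is "scene" or "top" or "wrist"; returns a dict with "frame" (480x640x3 uint8, red, green, blue), "depth" (480x640 float32, m along the optical axis (not along the pixel's ray), 0 where there is no reading), "K" (3x3 intrinsics, pixels), "R" (3x3) and "t" (3): a world point X has camera coordinates R X + t. Camera axes: x right, y down, z forward; pixel columns grow to the right and rows downward; lengths in m; the calibration is good to about 2 mm. A picture is of the moment at which its call begins.
- ctrl.hand_in(): hands the job in, once; it reports no verdict.
The state is a dict: "time_s": time; "q": joint angles; "dq": joint speeds; "joint_efforts": joint torques, N m; "eef_pos": TCP position; "eef_rot": TCP orientation; "wrist_force": force on the tool from outside, world axes, zero at the start; "torque": the same for the moment, N m; "opening": opening from 0.0 (shut) to 1.0 (fully open).
Only numpy, scipy, OpenCV 4.12 (cv2) and the standard library are available. Lean on these libraries where they do the work, as an engineer would, in place of code of your own. Each camera call takes 0.05 s, during which the arm holds its last target. There are 200 camera calls.

## Working session

There is one attempt and no reset: what is moved stays moved. The work goes in short steps, Python scripts to look and compute and a shell command to move; the robot and the scene stay as the last step left them, time stands still between calls to the robot, and variables do not carry over. Pictures are saved under pics/ and viewed, about 12 in all and at most 16, crops included, and the job is handed in when it is done.

```bash
ls; mkdir -p pics; cat > h.py <<'E'
import numpy as np, cv2
from bench import ctrl, imaging
def cam(n,save=None):
    d=imaging.camera(n)
    if save: cv2.imwrite('pics/'+save,cv2.cvtColor(d['frame'],cv2.COLOR_RGB2BGR))
    return d
def pts(d):
    K,R,t=d['K'],np.array(d['R']),np.array(d['t']); z=d['depth']
    v,u=np.indices(z.shape); c=np.stack([(u-K[0][2])/K[0][0]*z,(v-K[1][2])/K[1][1]*z,z],-1)
    return (c-t)@R
E
python3 - <<'E'
from h import *
o=ctrl.get_obs(); print({k:np.round(v,3) for k,v in o.items()})
for n in ('top','scene'):
    d=cam(n,n+'0.png'); np.savez(n+'0.npz',**d); print(n,d['K'],d['R'],d['t'])
E
```

```text
pics
{'time_s': np.float64(0.0), 'q': array([ 0.901,  0.182,  1.608, -0.   ,  1.354, -0.206]), 'dq': array([-0.   , -0.   ,  0.001,  0.001,  0.   , -0.   ]), 'joint_efforts': array([ 1.0000e-03, -4.4486e+01, -3.5134e+01, -0.0000e+00,  9.0000e-03,
       -0.0000e+00]), 'eef_pos': array([0.257, 0.514, 0.23 ]), 'eef_rot': array([-0.601,  0.602,  0.371, -0.372]), 'wrist_force': array([-0.029, -0.221,  0.75 ]), 'torque': array([ 0.021, -0.02 , -0.01 ]), 'opening': np.float64(0.999)}
top [[607.06788363   0.         310.17973827]
 [  0.         607.06788363 233.49716982]
 [  0.           0.           1.        ]] [[ 0.01399738 -0.99986324  0.00880739]
 [-0.99813126 -0.01449603 -0.05936211]
 [ 0.05948167 -0.00796002 -0.99819766]] [-0.0279546   0.53861501  1.34868683]
scene [[454.75749863   0.         322.22331149]
 [  0.         454.75749863 244.81552889]
 [  0.           0.           1.        ]] [[-8.23289917e-01  5.67620462e-01 -8.50540114e-04]
 [ 4.84282423e-01  7.01631303e-01 -5.22670116e-01]
 [-2.96081487e-01 -4.30720938e-01 -8.52534590e-01]] [ 0.40504071 -0.20951316  1.35450118]
```

View pics/top0.png

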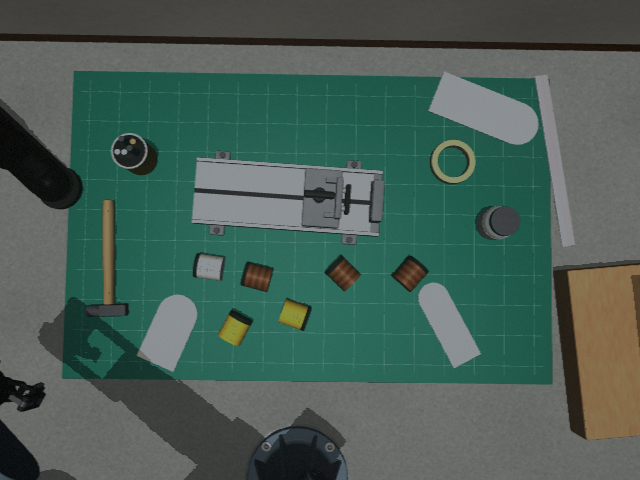

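View pics/scene0.png

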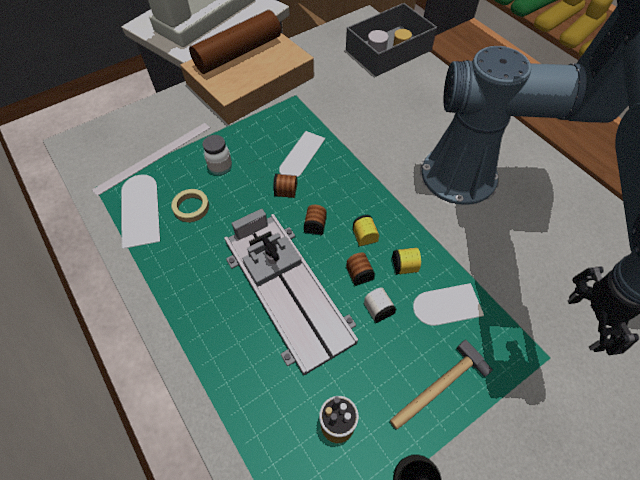

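The top view shows three brown heels at (257,276), (343,272) and (410,273). The look-alikes are white (209,266), yellow (235,328) and yellow (294,314), and I'll leave them alone. The end plate is at (377,200), the pad at (347,198), and the handle is on the jaw at (319,195).

```bash
cat >> h.py <<'E'
def ray(d,u,v,z):
    K,R,t=np.array(d['K']),np.array(d['R']),np.array(d['t'])
    c=-R.T@t; r=R.T@np.linalg.inv(K)@[u,v,1.]; return c+r*(z-c[2])/r[2]
def heels(d,P):
    hsv=cv2.cvtColor(d['frame'],cv2.COLOR_RGB2HSV)
    # anything standing 35-60 mm above bench, then coloured
    Z=P[...,2]; m=((Z>.025)&(Z<.09)&(d['depth']>0)).astype(np.uint8)
    n,l,s,c=cv2.connectedComponentsWithStats(m); out=[]
    for i in range(1,n):
        if s[i,4]<150: continue
        k=l==i; p=P[k]; (cx,cy),wh,a=cv2.minAreaRect((p[:,:2]*1000).astype(np.float32))
        out.append((np.round(c[i]),s[i,4],'rect c',np.round([cx,cy]),'wh',np.round(wh),'a',round(a),'ztop',np.percentile(p[:,2],95).round(3),'hsv',np.median(hsv[k],0)))
    return out
E
python3 - <<'E'
from h import *
d=dict(np.load('top0.npz')); P=pts(d)
for r in heels(d,P): print(*r)
for v,u in [(320,100),(120,300),(360,300)]: print('mat',P[v,u].round(3))
for u,v in [(250,165),(250,225),(200,165),(200,225),(250,180),(377,200),(319,190),(347,190),(319,196)]: print(u,v,P[v,u].round(3))
im=cv2.cvtColor(d['frame'],cv2.COLOR_RGB2BGR)
a=cv2.resize(im[140:290,185:435],None,fx=3.2,fy=3.2,interpolation=cv2.INTER_CUBIC);cv2.imwrite('pics/crop1.png',a)
E
```

```text
[ 40. 170.] 2093 rect c [697. 614.] wh [250.  81.] a 48 ztop 0.089 hsv [75. 51. 15.]
[146. 162.] 285 rect c [692. 348.] wh [31. 72.] a 56 ztop 0.085 hsv [35. 90. 30.]
[311. 198.] 3357 rect c [621.  31.] wh [419. 148.] a 87 ztop 0.077 hsv [101.  18. 113.]
[376. 201.] 577 rect c [ 614. -164.] wh [ 27. 101.] a 87 ztop 0.081 hsv [ 98.  19. 104.]
[489. 224.] 405 rect c [ 566. -420.] wh [73. 48.] a 9 ztop 0.085 hsv [80. 17. 78.]
[208. 266.] 695 rect c [462. 204.] wh [61. 54.] a 83 ztop 0.055 hsv [ 84.  15. 139.]
[343. 273.] 667 rect c [452. -94.] wh [60. 54.] a 46 ztop 0.056 hsv [ 13. 133.  72.]
[411. 273.] 680 rect c [ 453. -244.] wh [54. 60.] a 48 ztop 0.056 hsv [ 13. 135.  71.]
[256. 276.] 677 rect c [441.  97.] wh [61. 54.] a 76 ztop 0.055 hsv [ 13. 133.  72.]
[603. 348.] 12520 rect c [ 294. -678.] wh [362. 185.] a 5 ztop 0.083 hsv [ 17. 116. 135.]
[111. 309.] 207 rect c [365. 419.] wh [66. 41.] a 72 ztop 0.03 hsv [105.  18.  69.]
[295. 315.] 669 rect c [358.  11.] wh [60. 54.] a 72 ztop 0.056 hsv [ 31. 164. 138.]
[234. 328.] 706 rect c [328. 143.] wh [54. 61.] a 63 ztop 0.056 hsv [ 32. 162. 137.]
[298. 457.] 1015 rect c [62. -1.] wh [187.  64.] a 90 ztop 0.087 hsv [100.  61.  26.]
mat [ 0.338  0.451 -0.004]
mat [0.8   0.007 0.003]
mat [ 0.254 -0.001 -0.006]
250 165 [0.691 0.118 0.02 ]
250 225 [0.555 0.114 0.029]
200 165 [0.689 0.23  0.022]
200 225 [ 0.556  0.231 -0.002]
250 180 [0.657 0.117 0.02 ]
377 200 [ 0.609 -0.162  0.082]
319 190 [ 0.626 -0.037  0.106]
347 190 [ 0.631 -0.098  0.072]
319 196 [ 0.612 -0.037  0.111]
```

View pics/crop1.png

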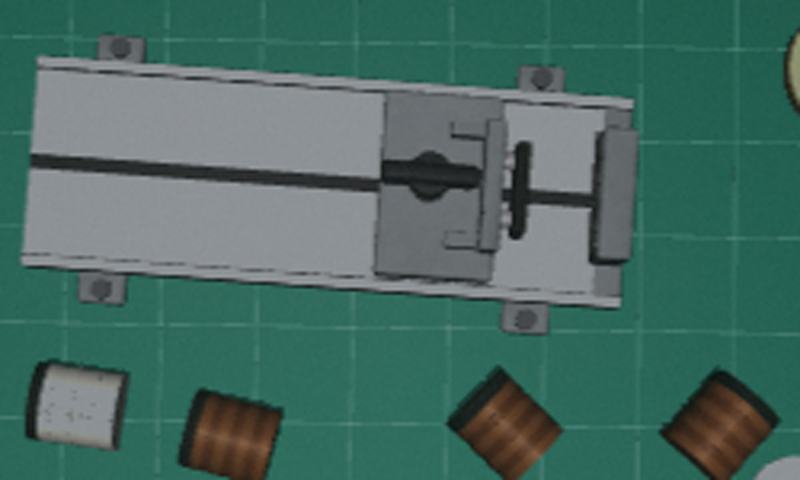

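```bash
cat >> h.py <<'E'
from scipy.spatial.transform import Rotation as Rot
def go(x,y,z,open_deg):
    """remaining move (mm, deg) to TCP x,y,z with the tool x axis along world angle open_deg (mod 180), pointing down"""
    o=ctrl.get_obs(); q=o['eef_rot']; R=Rot.from_quat([q[1],q[2],q[3],q[0]]).as_matrix()
    best=None
    for a in (open_deg,open_deg+180):
        a=np.radians(a); X=np.array([np.cos(a),np.sin(a),0]); Z=np.array([0,0,-1.]); T=np.stack([X,np.cross(Z,X),Z],1)
        rv=Rot.from_matrix(R.T@T).as_rotvec()
        if best is None or np.linalg.norm(rv)<np.linalg.norm(best[0]): best=(rv,T)
    rv,T=best; s=T.T@(np.array([x,y,z])-o['eef_pos'])
    print('turn',rv.round(3),'rad; then shift cm',(100*s).round(2),'| now',o['eef_pos'].round(4),'q6',round(o['q'][5],2),'t',round(o['time_s'],1),'F',np.round(o['wrist_force'],1),'M',np.round(o['torque'],2),'op',round(o['opening'],3))
E
python3 - <<'E'
from h import *
d=dict(np.load('top0.npz')); P=pts(d)
c=[ray(d,u,v,.029) for u,v in [(196.9,158.1),(192.2,222.8),(383.1,171.6),(378.75,235.9)]]
print(np.round(c,4)); L=(c[0]+c[1])/2; Rr=(c[2]+c[3])/2; e=L-Rr; n=np.linalg.norm(e); e/=n
print('len',n,'ang',np.degrees(np.arctan2(e[1],e[0])),'width',np.linalg.norm(c[0]-c[1]),np.linalg.norm(c[2]-c[3]),'origin',Rr+e*.215,'or',L-e*.205)
O=(Rr+e*.215+L-e*.205)/2; ex=np.array([e[1],-e[0]])
def loc(p): q=p[...,:2]-O[:2]; return np.stack([q@ex,q@e[:2],p[...,2]],-1)
Q=loc(P); ok=d['depth']>0
for nm,lo,hi,y0,y1,xw in [('handle',.1,.13,-.2,.1,.05),('plate',.07,.1,-.25,-.17,.06),('wall/pad',.06,.09,-.165,-.05,.06),('jawfoot',.044,.06,-.17,.1,.07)]:
    m=ok&(Q[...,2]>lo)&(Q[...,2]<hi)&(Q[...,1]>y0)&(Q[...,1]<y1)&(abs(Q[...,0])<xw); q=Q[m]
    print(nm,len(q),np.percentile(q,[1,50,99],0).round(4).tolist())
np.save('O.npy',np.r_[O[:2],np.degrees(np.arctan2(e[1],e[0]))])
E
```

```text
[[ 0.7037  0.2359  0.029 ]
 [ 0.5582  0.2427  0.029 ]
 [ 0.6796 -0.1818  0.029 ]
 [ 0.535  -0.1731  0.029 ]]
len 0.4173853171035004 ang 86.75778448521577 width 0.14559833554868734 0.14484497762451545 origin [0.619498   0.03724643 0.029     ] or [0.61935012 0.03463593 0.029     ]
handle 285 [[-0.0112, -0.1054, 0.1015], [0.001, -0.0739, 0.1131], [0.0148, -0.0414, 0.1215]]
plate 469 [[-0.0419, -0.2126, 0.0708], [0.0014, -0.2006, 0.077], [0.0454, -0.1885, 0.0827]]
wall/pad 538 [[-0.0421, -0.141, 0.0616], [0.0013, -0.1169, 0.0742], [0.0446, -0.0785, 0.0824]]
jawfoot 1530 [[-0.0612, -0.1306, 0.0444], [-0.0095, -0.0755, 0.0498], [0.065, -0.0404, 0.0568]]
```

```bash
python3 -c "
from h import *
go(.6162,-.0375,.20,-3.24)"
```

```text
turn [-1.374  0.905  0.903] rad; then shift cm [38.99 53.02  3.05] | now [0.2569 0.5139 0.2305] q6 -0.21 t 0.1 F [ 0.2 -0.4  0.3] M [0.03 0.01 0.05] op 0.999
```

```bash
sed -i 's/Z=np.array(\[0,0,-1.\]); T=np.stack(\[X,np.cross(Z,X),Z\],1)/Y=np.array([0,0,-1.]); T=np.stack([X,Y,np.cross(X,Y)],1)/' h.py; python3 -c "
from h import *
go(.6162,-.0375,.20,-3.24)"
```

```text
turn [ 1.000e-03  1.164e+00 -2.000e-03] rad; then shift cm [ 38.99   3.05 -53.02] | now [0.2569 0.5139 0.2305] q6 -0.21 t 0.1 F [ 0.2 -0.4  0.3] M [0.03 0.01 0.05] op 0.999
```

```bash
python3 -m jog '[[[0,0,0],[0,0.116,0],8.5],[[0,0,0],[0,0.116,0],8.5],[[0,0,0],[0,0.116,0],8.5],[[0,0,0],[0,0.116,0],8.5],[[0,0,0],[0,0.116,0],8.5],[[0,0,0],[0,0.116,0],8.5],[[0,0,0],[0,0.116,0],8.5],[[0,0,0],[0,0.116,0],8.5],[[0,0,0],[0,0.116,0],8.5],[[0,0,0],[0,0.116,0],8.5]]'; python3 -c "
from h import *
go(.6162,-.0375,.20,-3.24)"
```

```text
time_s: 0.93
eef_pos: [0.2546, 0.511, 0.2248]
eef_rot: [-0.702, 0.71, -0.04, 0.035]
wrist_force: [-0.1, 0.9, -0.1]
opening: 0.997
turn [ 0.011 -0.049 -0.007] rad; then shift cm [ 39.2    2.48 -52.72] | now [0.2546 0.511  0.2248] q6 1.01 t 0.9 F [-0.1  0.9 -0.1] M [ 0.05 -0.01  0.02] op 0.997
```

```bash
python3 -m jog '[[[2.4,0,-3.2],[0,-0.01,0],5],[[2.4,0,-3.2],[0,-0.01,0],5],[[2.4,0,-3.2],[0,-0.01,0],5],[[2.4,0,-3.2],[0,-0.01,0],5],[[2.4,0,-3.2],[0,0,0],5],[[2.4,0,-3.2],[0,0,0],5],[[2.4,0,-3.2],[0,0,0],5],[[2.4,0,-3.2],[0,0,0],5],[[2.4,0,-3.2],[0,0,0],5],[[2.4,0,-3.2],[0,0,0],5],[[2.4,0,-3.2],[0,0,0],5],[[2.4,0,-3.2],[0,0,0],5]]'; python3 -c "
from h import *
go(.6162,-.0375,.20,-3.24)"
```

```text
time_s: 1.93
eef_pos: [0.5132, 0.0939, 0.2214]
eef_rot: [-0.703, 0.71, -0.026, 0.016]
wrist_force: [1.9, 0.7, -0.2]
opening: 0.584
turn [ 0.011 -0.003 -0.014] rad; then shift cm [ 11.02   2.14 -12.54] | now [0.5132 0.0939 0.2214] q6 0.02 t 1.9 F [ 1.9  0.7 -0.2] M [ 0.02 -0.01  0.05] op 0.584
```

```bash
python3 -m jog '[[[2.6,0.3,-3],[0.005,0,-0.005],5],[[2.6,0.3,-3],[0.005,0,-0.005],5],[[2.6,0.3,-3],[0,0,-0.004],5],[[2,0.3,-2.2],[0,0,0],5],[[1,0.3,-1],[0,0,0],5],[[0,0,0],[0,0,0],5],[[0,0,0],[0,0,0],5]]'; python3 -c "
from h import *
go(.6162,-.0375,.13,-3.24)
d=cam('wrist','w1.png')
d=cam('top'); P=pts(d)
for r in heels(d,P):
  if r[-1][0]<20: print(*r)"
```

```text
time_s: 2.52
eef_pos: [0.6186, -0.0509, 0.202]
eef_rot: [-0.706, 0.707, -0.026, 0.024]
wrist_force: [-0.9, 1.3, 0.1]
opening: 0.585
turn [ 0.001 -0.014 -0.002] rad; then shift cm [-0.32  7.2   1.33] | now [ 0.6186 -0.0509  0.202 ] q6 -0.2 t 2.5 F [-0.9  1.3  0.1] M [0.03 0.01 0.02] op 0.585
[411. 273.] 687 rect c [ 453. -244.] wh [54. 60.] a 49 ztop 0.055 hsv [ 13. 133.  75.]
[249. 275.] 332 rect c [444. 109.] wh [36. 54.] a 77 ztop 0.055 hsv [ 12. 126.  72.]
[603. 348.] 12501 rect c [ 294. -679.] wh [361. 185.] a 6 ztop 0.083 hsv [ 17. 115. 143.]
[352. 277.] 189 rect c [ 437. -114.] wh [26. 58.] a 73 ztop 0.055 hsv [ 12. 137.  84.]
```

View pics/w1.png

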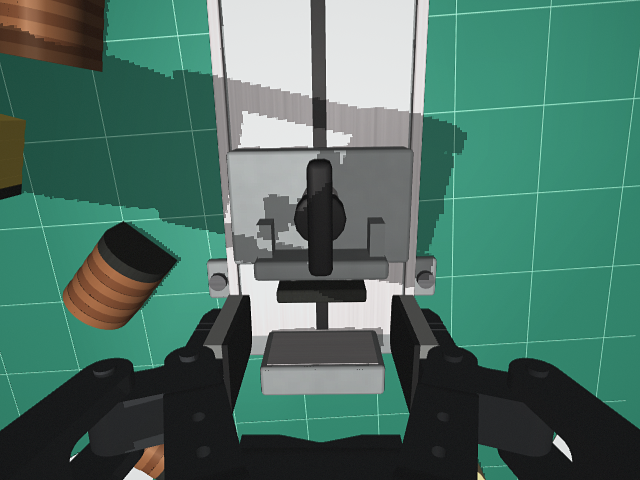

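```bash
python3 -c "
from h import *
d=cam('wrist'); P=pts(d); print(d['K'][0][2])
for u,v in [(320,165),(320,185),(320,215),(320,250),(320,270)]: print(P[v,u].round(4))
m=(P[...,2]>.108)&(P[...,2]<.13); m[300:]=0; q=P[m]; r=cv2.minAreaRect((q[:,:2]*1000).astype(np.float32)); print(m.sum(),r)
m=(P[...,2]>.112)&(P[...,2]<.13); m[300:]=0; q=P[m]; r=cv2.minAreaRect((q[:,:2]*1000).astype(np.float32)); print(m.sum(),r)"
```

```text
320.5142059950336
[ 0.6197 -0.0066  0.1129]
[ 0.619  -0.017   0.1156]
[ 0.6179 -0.0333  0.1166]
[ 0.6164 -0.0538  0.1149]
[ 0.6156 -0.0656  0.1154]
3643 ((617.8673095703125, -38.108646392822266), (29.02800941467285, 64.37553405761719), 12.855274200439453)
2779 ((617.5801391601562, -38.144287109375), (65.25746154785156, 14.412656784057617), 86.49391174316406)
```

```bash
python3 -m jog '[[[-0.1,1,1.2],[0,-0.014,0],5],[[0,2,0],[0,0,0],5],[[0,2,0],[0,0,0],5],[[0,2,0],[0,0,0],5],[[0,2,0],[0,0,0],5],[[0,1,0],[0,0,0],5],[[0,0,0],[0,0,0],5]]'; python3 -c "
from h import *
go(.6172,-.038,.089,-3.24)"
```

```text
time_s: 3.25
eef_pos: [0.6158, -0.023, 0.1005]
eef_rot: [0.707, -0.707, 0.012, -0.015]
wrist_force: [0.1, 0.5, 0.1]
opening: 0.586
turn [-0.     0.019  0.004] rad; then shift cm [ 0.22  1.15 -1.49] | now [ 0.6158 -0.023   0.1005] q6 -0.19 t 3.2 F [0.1 0.5 0.1] M [0.01 0.05 0.04] op 0.586
```

```bash
python3 -m jog '[[[0.2,0.5,-0.7],[0,0.019,0],5],[[0,0.6,-0.6],[0,0,0],5],[[0,0,0],[0,0,0],5],[[0,0,0],[0,0,0],5]]'; python3 -c "
from h import *
go(.6172,-.038,.089,-3.24)"
```

```text
time_s: 3.58
eef_pos: [0.6181, -0.0348, 0.0907]
eef_rot: [0.707, -0.707, 0.017, -0.022]
wrist_force: [0.7, 0.7, 0.4]
opening: 0.586
turn [-0.     0.002  0.007] rad; then shift cm [-0.07  0.17 -0.33] | now [ 0.6181 -0.0348  0.0907] q6 -0.19 t 3.6 F [0.7 0.7 0.4] M [-0.02  0.   -0.02] op 0.586
```

```bash
python3 -m jog '[[[-0.07,0.15,-0.3],[0,0,0],5],[[0,0,0],[0,0,0],5],[[0,0,0],[0,0,0],0],[[0,0,0],[0,0,0],0],[[0,0,0],[0,0,0],0],[[0,0,0],[0,0,0],0],[[0,0,0],[0,0,0],0],[[0,0,0],[0,0,0],0]]'; python3 -c "
from h import *
go(.6172,-.038,.089,-3.24)"
```

```text
time_s: 4.25
eef_pos: [0.6189, -0.0394, 0.0919]
eef_rot: [-0.707, 0.707, -0.016, 0.024]
wrist_force: [-0.5, -0.5, -0.4]
opening: 0.324
turn [0.001 0.    0.011] rad; then shift cm [-0.17  0.29  0.13] | now [ 0.6189 -0.0394  0.0919] q6 -0.2 t 4.2 F [-0.5 -0.5 -0.4] M [-0.03  0.1  -0.01] op 0.324
```

```bash
python3 -m jog '[[[0,0,0],[0,0,0],0],[[0,0,0],[0,0,0],0],[[0,0,0],[0,0,0],0],[[0,0,0],[0,0,0],0],[[0,0,0],[0,0,0],0]]'; python3 -m jog '[[[0,0,0],[0,0.08,0],0],[[0,0,0],[0,0.08,0],0],[[0,0,0],[0,0,0],0]]';  python3 -c "
from h import *
go(.6172,-.038,.089,-3.24)"
```

```text
time_s: 4.67
eef_pos: [0.6189, -0.0394, 0.0919]
eef_rot: [-0.706, 0.707, -0.016, 0.024]
wrist_force: [-0.8, -0.2, -0.5]
opening: 0.326
time_s: 4.92
eef_pos: [0.6186, -0.0392, 0.0919]
eef_rot: [-0.703, 0.703, -0.074, 0.081]
wrist_force: [0.8, -0.9, -0.9]
opening: 0.325
turn [ 0.    -0.164  0.01 ] rad; then shift cm [-0.15  0.29  0.11] | now [ 0.6186 -0.0392  0.0919] q6 -0.03 t 4.9 F [ 0.8 -0.9 -0.9] M [-0.12  0.01  0.23] op 0.325
```

```bash
python3 -m jog '[[[0,0,0],[0,0.06,0],0],[[0,0,0],[0,0.06,0],0],[[0,0,0],[0,0,0],0]]';  python3 -c "
from h import *
go(.6172,-.038,.089,-3.24)
d=cam('wrist','w2.png')"
```

```text
time_s: 5.17
eef_pos: [0.6185, -0.039, 0.0919]
eef_rot: [-0.697, 0.698, -0.114, 0.121]
wrist_force: [0.1, -1.0, -0.1]
opening: 0.324
turn [ 0.001 -0.277  0.01 ] rad; then shift cm [-0.14  0.29  0.09] | now [ 0.6185 -0.039   0.0919] q6 0.08 t 5.2 F [ 0.1 -1.  -0.1] M [-0.19  0.15  0.78] op 0.324
```

View pics/w2.png

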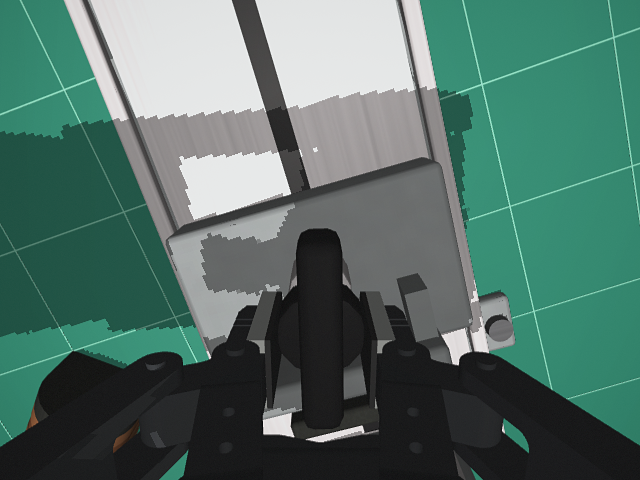

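The bar has turned with the tool, clockwise, past 0.1 rad. At 28 mm apart, though, the fingers are gripping the hub below the bar. I'll open, rise about 1 cm and grip the bar itself.

```bash
python3 -m jog '[[[0,0,0],[0,0,0],5],[[0,0,0],[0,0,0],5],[[0,0,0],[0,0,0],5],[[0,-0.5,0],[0,0,0],5],[[0,-0.4,0],[0,0,0],5],[[0,0,0],[0,0,0],5],[[0,0,0],[0,0,0],0],[[0,0,0],[0,0,0],0],[[0,0,0],[0,0,0],0],[[0,0,0],[0,0,0],0],[[0,0,0],[0,0,0],0],[[0,0,0],[0,0,0],0]]';  python3 -m jog '[[[0,0,0],[0,0,0],0],[[0,0,0],[0,0,0],0],[[0,0,0],[0,0,0],0],[[0,0,0],[0,0,0],0]]'; python3 -c "
from h import *
go(.6172,-.038,.089,-3.24)
d=cam('wrist','w3.png');P=pts(d)
m=(P[...,2]>.111)&(P[...,2]<.13); m[:200]=0;m[:,:285]=0;m[:,355:]=0;q=P[m]; r=cv2.minAreaRect((q[:,:2]*1000).astype(np.float32)); print(m.sum(),r)"
```

```text
time_s: 6.22
eef_pos: [0.6184, -0.0389, 0.1034]
eef_rot: [0.698, -0.698, 0.111, -0.118]
wrist_force: [-1.8, 0.4, 1.3]
opening: 0.316
time_s: 6.55
eef_pos: [0.6184, -0.0389, 0.1034]
eef_rot: [0.698, -0.698, 0.111, -0.118]
wrist_force: [-0.3, 0.4, 2.0]
opening: 0.306
turn [-0.001 -0.269  0.01 ] rad; then shift cm [-0.12  1.44  0.08] | now [ 0.6184 -0.0389  0.1034] q6 0.07 t 6.5 F [-0.3  0.4  2. ] M [-0.02  0.14 -0.  ] op 0.306
7101 ((617.443115234375, -37.893795013427734), (65.56398010253906, 23.199426651000977), 80.67316436767578)
```

View pics/w3.png

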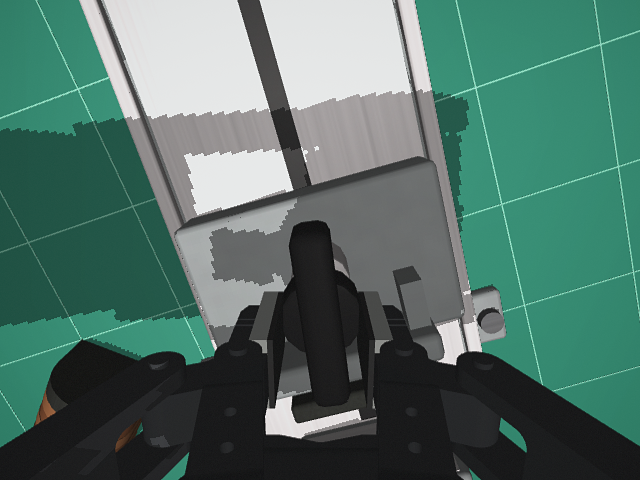

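The bar sprang back to about 0.1 rad clockwise, against a 0.78 Nm moment, so clockwise is the hard stop. It must loosen anticlockwise. I'll grip lower on the hub and turn that way.

```bash
python3 -m jog '[[[0,0,0],[0,0,0],5],[[0,0,0],[0,0,0],5],[[0,0,0],[0,0,0],5],[[-0.1,0.4,0],[0,-0.12,0],5],[[0,0.3,0],[0,0,0],5],[[0,0,0],[0,0,0],5],[[0,0,0],[0,0,0],0],[[0,0,0],[0,0,0],0],[[0,0,0],[0,0,0],0],[[0,0,0],[0,0,0],0],[[0,0,0],[0,0,0],0],[[0,0,0],[0,0,0],0]]';  python3 -m jog '[[[0,0,0],[0,-0.1,0],0],[[0,0,0],[0,-0.1,0],0],[[0,0,0],[0,-0.1,0],0],[[0,0,0],[0,0,0],0]]'; python3 -c "
from h import *
go(.6172,-.038,.089,-3.24)"
```

```text
time_s: 7.6
eef_pos: [0.6186, -0.0388, 0.096]
eef_rot: [-0.703, 0.703, -0.071, 0.079]
wrist_force: [0.4, 0.0, -1.5]
opening: 0.321
time_s: 7.93
eef_pos: [0.6189, -0.0389, 0.096]
eef_rot: [-0.706, 0.707, 0.039, -0.03]
wrist_force: [1.3, 0.2, -0.6]
opening: 0.323
turn [0.002 0.153 0.013] rad; then shift cm [-0.18  0.7   0.08] | now [ 0.6189 -0.0389  0.096 ] q6 -0.35 t 7.9 F [ 1.3  0.2 -0.6] M [0.04 0.12 0.15] op 0.323
```

```bash
python3 -m jog '[[[0,0,0],[0,-0.1,0],0],[[0,0,0],[0,-0.1,0],0],[[0,0,0],[0,-0.1,0],0],[[0,0,0],[0,-0.1,0],0],[[0,0,0],[0,0,0],0]]'; python3 -c "
from h import *
go(.6172,-.038,.089,-3.24)
d=cam('wrist','w4.png')"
```

```text
time_s: 8.35
eef_pos: [0.6194, -0.0388, 0.096]
eef_rot: [-0.684, 0.687, 0.178, -0.169]
wrist_force: [-0.1, -0.5, -1.2]
opening: 0.32
turn [0.004 0.553 0.014] rad; then shift cm [-0.23  0.7   0.07] | now [ 0.6194 -0.0388  0.096 ] q6 -0.75 t 8.3 F [-0.1 -0.5 -1.2] M [-0.    0.1   0.14] op 0.32
```

View pics/w4.png

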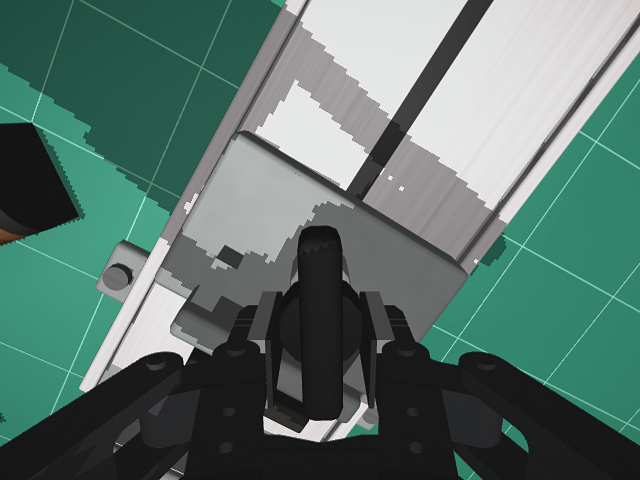

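The bar follows the tool anticlockwise with little moment, so the thread loosens that way. I'll turn further, then slide the jaw.

```bash
python3 -m jog '[[[0,0,0],[0,-0.1,0],0],[[0,0,0],[0,-0.1,0],0],[[0,0,0],[0,-0.1,0],0],[[0,0,0],[0,-0.1,0],0],[[0,0,0],[0,0,0],0]]'; python3 -c "
from h import *
go(.6172,-.038,.089,-3.24)
o=np.load('O.npy'); a=np.radians(o[2]); e=np.array([np.cos(a),np.sin(a),0])
q=ctrl.get_obs()['eef_rot']; R=Rot.from_quat([q[1],q[2],q[3],q[0]]).as_matrix(); print('clamp +y in tool',(R.T@e).round(3))"
```

```text
time_s: 8.82
eef_pos: [0.6198, -0.0386, 0.096]
eef_rot: [-0.637, 0.642, 0.306, -0.297]
wrist_force: [1.1, 0.1, -0.3]
opening: 0.324
turn [0.006 0.937 0.014] rad; then shift cm [-0.26  0.7   0.04] | now [ 0.6198 -0.0386  0.096 ] q6 -1.14 t 8.8 F [ 1.1  0.1 -0.3] M [-0.09  0.03  0.18] op 0.324
clamp +y in tool [0.806 0.001 0.592]
```

```bash
python3 -m jog '[[[0.4,0,0.3],[0,0,0],0],[[0.8,0,0.59],[0,0,0],0],[[1.2,0,0.89],[0,0,0],0],[[1.2,0,0.89],[0,0,0],0],[[1.2,0,0.89],[0,0,0],0],[[1.2,0,0.89],[0,0,0],0],[[1.2,0,0.89],[0,0,0],0],[[1.2,0,0.89],[0,0,0],0],[[1.2,0,0.89],[0,0,0],0],[[1.2,0,0.89],[0,0,0],0],[[0,0,0],[0,0,0],0]]'; cat >>h.py <<'E'
def inclamp(p):
    o=np.load('O.npy'); a=np.radians(o[2]); e=np.array([np.cos(a),np.sin(a)]); q=np.asarray(p)[...,:2]-o[:2]
    return np.stack([q@[e[1],-e[0]],q@e],-1)
def world(x,y):
    o=np.load('O.npy'); a=np.radians(o[2]); return o[:2]+x*np.array([np.sin(a),-np.cos(a)])+y*np.array([np.cos(a),np.sin(a)])
def step(dist_x,dist_y):
    o=np.load('O.npy'); w=np.r_[world(dist_x,dist_y)-o[:2],0]
    q=ctrl.get_obs()['eef_rot']; R=Rot.from_quat([q[1],q[2],q[3],q[0]]).as_matrix(); return (100*R.T@w).round(2)
E
python3 -c "
from h import *
go(.6172,-.038,.089,-3.24); print(inclamp(ctrl.get_obs()['eef_pos']),step(0,.05))"
```

```text
time_s: 9.73
eef_pos: [0.6265, 0.0781, 0.0961]
eef_rot: [-0.64, 0.662, 0.27, -0.279]
wrist_force: [1.4, 7.1, -3.6]
opening: 0.323
turn [ 0.033  0.855 -0.013] rad; then shift cm [ -0.28   0.71 -11.65] | now [0.6265 0.0781 0.0961] q6 -0.83 t 9.7 F [ 1.4  7.1 -3.6] M [ 1.92 -0.85  0.16] op 0.323
[0.00472114 0.04252201] [ 3.77 -0.17  3.28]
```

```bash
python3 -m jog '[[[0.7,0,0.6],[0.01,0,-0.005],0],[[1.0,0,0.86],[0.01,0,-0.005],0],[[1.1,0,0.95],[0,0,0],0],[[1.1,0,0.95],[0,0,0],0],[[1.1,0,0.95],[0,0,0],0],[[1.1,0,0.95],[0,0,0],0],[[0.8,0,0.7],[0,0,0],0],[[0.3,0,0.3],[0,0,0],0],[[0,0,0],[0,0,0],0],[[0,0,0],[0,0,0],0]]'; python3 -c "
from h import *
go(.6172,-.038,.089,-3.24); print(inclamp(ctrl.get_obs()['eef_pos']),step(0,.05)); cam('scene','s1.png')"
```

```text
time_s: 10.57
eef_pos: [0.6312, 0.1593, 0.096]
eef_rot: [-0.649, 0.667, 0.248, -0.269]
wrist_force: [-1.8, -1.5, 0.5]
opening: 0.326
turn [ 0.027  0.805 -0.029] rad; then shift cm [ -0.28   0.7  -19.78] | now [0.6312 0.1593 0.096 ] q6 -0.65 t 10.6 F [-1.8 -1.5  0.5] M [ 0.68 -0.33  0.11] op 0.326
[0.00479348 0.12381622] [ 3.6  -0.18  3.46]
```

View pics/s1.png

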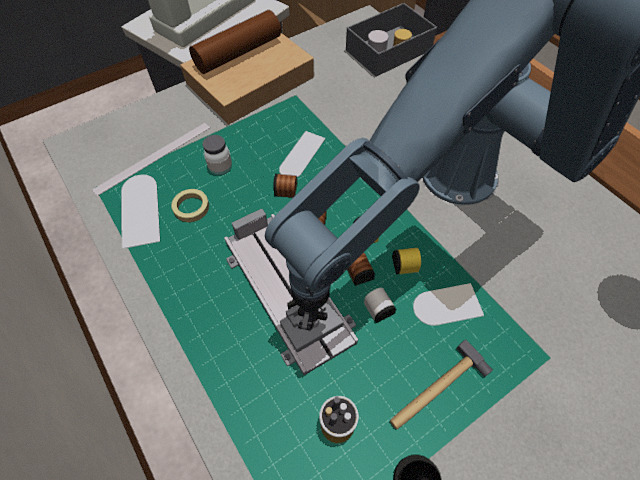

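```bash
python3 -m jog '[[[0,0,0],[0,0,0],5],[[0,0,0],[0,0,0],5],[[0,0,0],[0,0,0],5],[[0,0,0],[0,0,0],5],[[0,-2,0],[0.015,0,-0.015],5],[[0,-2.5,0],[0.01,0,-0.015],8.5],[[0,-2.5,0],[0,0,0],8.5],[[0,-2.5,0],[0,0,0],8.5],[[0,-2.5,0],[0,0,0],8.5],[[0,0,0],[0,0,0],8.5]]'; python3 -c "
from h import *
go(.452,-.094,.12,-44)
d=cam('top'); P=pts(d)
for r in heels(d,P): print(*r)"
```

```text
time_s: 11.45
eef_pos: [0.6314, 0.1577, 0.2174]
eef_rot: [0.663, -0.655, -0.25, 0.262]
wrist_force: [-0.3, 0.2, 1.2]
opening: 0.993
turn [-0.005  1.509 -0.022] rad; then shift cm [  4.58   9.74 -30.57] | now [0.6314 0.1577 0.2174] q6 -0.68 t 11.4 F [-0.3  0.2  1.2] M [ 0.02 -0.02  0.  ] op 0.993
[ 39. 170.] 2104 rect c [697. 614.] wh [251.  81.] a 47 ztop 0.088 hsv [75. 45. 18.]
[277. 194.] 2018 rect c [619. -13.] wh [331. 148.] a 87 ztop 0.078 hsv [102.  17. 105.]
[376. 201.] 592 rect c [ 610. -164.] wh [106.  30.] a 0 ztop 0.081 hsv [ 98.  19. 115.]
[208. 216.] 156 rect c [586. 215.] wh [55. 56.] a 86 ztop 0.054 hsv [103.  16. 109.]
[489. 225.] 395 rect c [ 566. -420.] wh [73. 48.] a 7 ztop 0.083 hsv [80. 17. 88.]
[343. 273.] 669 rect c [452. -94.] wh [61. 54.] a 46 ztop 0.055 hsv [ 13. 129.  81.]
[411. 273.] 683 rect c [ 453. -244.] wh [53. 60.] a 49 ztop 0.056 hsv [ 13. 132.  79.]
[256. 276.] 677 rect c [441.  97.] wh [60. 53.] a 76 ztop 0.056 hsv [ 13. 123.  53.]
[603. 348.] 12509 rect c [ 294. -679.] wh [361. 186.] a 6 ztop 0.083 hsv [ 17. 115. 148.]
[295. 315.] 675 rect c [358.  11.] wh [60. 53.] a 72 ztop 0.056 hsv [ 31. 164. 151.]
[103. 310.] 153 rect c [361. 439.] wh [24. 68.] a 1 ztop 0.03 hsv [105.  17.  74.]
[238. 327.] 467 rect c [328. 143.] wh [53. 60.] a 62 ztop 0.056 hsv [ 24. 169.  92.]
[297. 457.] 1007 rect c [61.  0.] wh [185.  64.] a 90 ztop 0.087 hsv [100.  60.  30.]
```

```bash
python3 -m jog '[[[0,0,0],[0,0.12,0],8.5],[[0,0,0],[0,0.12,0],8.5],[[0,0,0],[0,0.12,0],8.5],[[0,0,0],[0,0.12,0],8.5],[[0,0,0],[0,0.12,0],8.5],[[0,0,0],[0,0.12,0],8.5],[[0,0,0],[0,0.12,0],8.5],[[0,0,0],[0,0.12,0],8.5],[[0,0,0],[0,0.12,0],8.5],[[0,0,0],[0,0.12,0],8.5],[[0,0,0],[0,0.12,0],8.5],[[0,0,0],[0,0.1,0],8.5]]'; python3 -c "
from h import *
go(.452,-.094,.12,-44)"
```

```text
time_s: 12.5
eef_pos: [0.6232, 0.1564, 0.1982]
eef_rot: [-0.655, 0.664, -0.269, 0.24]
wrist_force: [0.9, 0.3, 0.0]
opening: 0.996
turn [ 0.028  0.031 -0.033] rad; then shift cm [  5.08   7.82 -29.9 ] | now [0.6232 0.1564 0.1982] q6 0.79 t 12.5 F [0.9 0.3 0. ] M [-0.02 -0.01  0.02] op 0.996
```

```bash
python3 -m jog '[[[0.55,0.3,-3.3],[0.007,0.01,-0.01],8.5],[[0.55,0.3,-3.3],[0.007,0.01,-0.01],8.5],[[0.55,0.3,-3.3],[0.007,0.01,-0.01],8.5],[[0.55,0.3,-3.3],[0.007,0,-0.003],8.5],[[0.55,0.4,-3.3],[0,0,0],8.5],[[0.55,0.6,-3.3],[0,0,0],8.5],[[0.55,0.6,-3.3],[0,0,0],8.5],[[0.4,0.6,-2],[0,0,0],8.5],[[0,0,0],[0,0,0],8.5],[[0,0,0],[0,0,0],8.5]]'; python3 -c "
from h import *
go(.452,-.094,.12,-44)"
```

```text
time_s: 13.33
eef_pos: [0.4652, -0.0591, 0.1498]
eef_rot: [-0.654, 0.656, -0.273, 0.261]
wrist_force: [0.2, 0.9, 0.5]
opening: 0.999
turn [ 0.009 -0.006 -0.015] rad; then shift cm [ 1.47  2.98 -3.43] | now [ 0.4652 -0.0591  0.1498] q6 0.4 t 13.3 F [0.2 0.9 0.5] M [ 0.02 -0.07  0.02] op 0.999
```

```bash
python3 -m jog '[[[0.7,0.8,-1.7],[0.005,0,-0.008],8.5],[[0.7,1,-1.7],[0,0,0],8.5],[[0,1,0],[0,0,0],8.5],[[0,0,0],[0,0,0],8.5],[[0,0,0],[0,0,0],8.5]]'; python3 -c "
from h import *
go(.452,-.094,.08,-44)
d=cam('wrist'); P=pts(d); hsv=cv2.cvtColor(d['frame'],cv2.COLOR_RGB2HSV)
m=((P[...,2]>.03)&(P[...,2]<.07)&(np.hypot(P[...,0]-.452,P[...,1]+.094)<.06)); q=P[m]; print(m.sum(),cv2.minAreaRect((q[:,:2]*1000).astype(np.float32)),q[:,2].max())"
```

```text
time_s: 13.75
eef_pos: [0.4524, -0.091, 0.1196]
eef_rot: [0.655, -0.655, 0.269, -0.264]
wrist_force: [0.9, 0.2, 0.2]
opening: 0.995
turn [ 0.002 -0.005 -0.008] rad; then shift cm [ 0.18  3.96 -0.25] | now [ 0.4524 -0.091   0.1196] q6 0.32 t 13.8 F [0.9 0.2 0.2] M [-0.05 -0.04 -0.  ] op 0.995
10750 ((452.0583801269531, -94.7338638305664), (60.99391555786133, 53.208984375), 46.449440002441406) 0.05586742001557727
```

```bash
python3 -m jog '[[[0.15,0.5,-0.3],[0,0,-0.008],8.5],[[0,0.5,0],[0,0,0],8.5],[[0,0,0],[0,0,0],8.5],[[0,1.5,0],[0,0,0],8.5],[[0,1.5,0],[0,0,0],8.5],[[0,1.5,0],[0,0,0],8.5],[[0,1.5,0],[0,0,0],8.5],[[0,1.5,0],[0,0,0],8.5],[[0,1,0],[0,0,0],8.5],[[0,0,0],[0,0,0],8.5],[[0,0,0],[0,0,0],8.5]]'; python3 -c "
from h import *
go(.452,-.0945,.003,-43.7)"
```

```text
time_s: 14.72
eef_pos: [0.4566, -0.0915, 0.0233]
eef_rot: [-0.655, 0.657, -0.261, 0.267]
wrist_force: [-0.1, -0.5, 0.6]
opening: 0.995
turn [-0.001 -0.003  0.008] rad; then shift cm [-0.13  2.03 -0.53] | now [ 0.4566 -0.0915  0.0233] q6 0.31 t 14.7 F [-0.1 -0.5  0.6] M [-0.06  0.01  0.01] op 0.995
```

```bash
python3 -m jog '[[[-0.1,0.5,-0.4],[0,0,0.008],8.5],[[0,1,0],[0,0,0],8.5],[[0,0.4,0],[0,0,0],8.5],[[0,0,0],[0,0,0],8.5],[[0,0,0],[0,0,0],3],[[0,0,0],[0,0,0],3],[[0,0,0],[0,0,0],3],[[0,0,0],[0,0,0],3],[[0,0,0],[0,0,0],3],[[0,0,0],[0,0,0],3],[[0,0,0],[0,0,0],3],[[0,0,0],[0,0,0],3]]'; python3 -c "
from h import *
go(.452,-.0945,.003,-43.7)"
```

```text
time_s: 15.72
eef_pos: [0.4555, -0.0951, 0.0059]
eef_rot: [0.656, -0.656, 0.262, -0.266]
wrist_force: [-0.1, -0.8, -0.7]
opening: 0.619
turn [-0.003 -0.003  0.005] rad; then shift cm [-0.29  0.29 -0.2 ] | now [ 0.4555 -0.0951  0.0059] q6 0.3 t 15.7 F [-0.1 -0.8 -0.7] M [ 0.04 -0.03 -0.02] op 0.619
```

```bash
python3 -m jog '[[[0,0,0],[0,0,0],3],[[0,-1,0],[0,0,0],3],[[0,-2,0],[0,0,0],3],[[0,-2.5,0],[0,0,0],3],[[0,-2.5,0],[0,0,0],3],[[0,-2.5,0],[0,0,0],3],[[0,-1.5,0],[0,0,0],3],[[0,0,0],[0,0.1,0],3],[[0,0,0],[0,0.1,0],3],[[0,0,0],[0,0.1,0],3],[[0,0,0],[0,0,0],3]]'; python3 -c "
from h import *
p=world(.001,-.158); print(p); go(*p,.13,-3.24)"
```

```text
time_s: 16.63
eef_pos: [0.4539, -0.0943, 0.1379]
eef_rot: [0.607, -0.606, 0.361, -0.365]
wrist_force: [-0.4, -0.8, -1.2]
opening: 0.621
[ 0.61148643 -0.12186248]
turn [-0.002 -1.022  0.007] rad; then shift cm [15.89  0.79 -1.86] | now [ 0.4539 -0.0943  0.1379] q6 0.61 t 16.6 F [-0.4 -0.8 -1.2] M [ 0.    0.03 -0.04] op 0.621
```

```bash
python3 -m jog '[[[0,0,0],[0,-0.11,0],3],[[0,0,0],[0,-0.11,0],3],[[0,0,0],[0,-0.11,0],3],[[0,0,0],[0,-0.11,0],3],[[0,0,0],[0,-0.11,0],3],[[0,0,0],[0,-0.11,0],3],[[0,0,0],[0,-0.11,0],3],[[0,0,0],[0,-0.11,0],3],[[0,0,0],[0,-0.11,0],3],[[0,0,0],[0,0,0],3]]'; python3 -m jog '[[[2,0,0],[0,0,0],3],[[3,0,-0.4],[0,0,0],3],[[3,0,-0.4],[0,0,0],3],[[3,0,-0.4],[0,0,0],3],[[3,0,-0.4],[0,0,0],3],[[1.5,0,-0.2],[0,0,0],3],[[0,0,0],[0,0,0],3],[[0,0,0],[0,0,0],3]]'; python3 -c "
from h import *
p=world(.001,-.158); print(p); go(*p,.13,-3.24)"
```

```text
time_s: 17.47
eef_pos: [0.4523, -0.0934, 0.1414]
eef_rot: [-0.707, 0.708, 0.0, 0.004]
wrist_force: [0.8, -0.0, -1.3]
opening: 0.619
time_s: 18.13
eef_pos: [0.611, -0.1119, 0.1415]
eef_rot: [-0.707, 0.707, -0.005, 0.006]
wrist_force: [-0.7, 0.3, -2.0]
opening: 0.615
[ 0.61148643 -0.12186248]
turn [0.    0.041 0.002] rad; then shift cm [ 0.1   1.15 -0.99] | now [ 0.611  -0.1119  0.1415] q6 -0.36 t 18.1 F [-0.7  0.3 -2. ] M [-0.    0.    0.02] op 0.615
```

```bash
cat >>h.py <<'E'
def held(save=None):
    "rect of brown+black heel matter seen by wrist cam near TCP, in clamp coords"
    d=cam('wrist',save); P=pts(d); T=ctrl.get_obs()['eef_pos']; hsv=cv2.cvtColor(d['frame'],cv2.COLOR_RGB2HSV)
    m=(hsv[...,0]<22)&(hsv[...,1]>80)&(np.hypot(P[...,0]-T[0],P[...,1]-T[1])<.06)&(P[...,2]>T[2]+.01)
    q=P[m]; c=inclamp(q); print('brown',m.sum(),'clamp pct',np.percentile(c,[1,50,99],0).round(4).tolist(),'z',np.percentile(q[:,2],[1,50,99]).round(3),'tcp',inclamp(T).round(4),T[2].round(4))
E
python3 -m jog '[[[0.1,0,-0.5],[0,0.04,0],3],[[0,0,-0.5],[0,0,0],3],[[0,0,0],[0,0,0],3],[[0,0,0],[0,0,0],3]]'; python3 -c "
from h import *
p=world(.001,-.158); go(*p,.13,-3.24); held('w5.png')"
```

```text
time_s: 18.47
eef_pos: [0.6075, -0.1211, 0.1408]
eef_rot: [0.707, -0.706, 0.021, -0.019]
wrist_force: [-0.2, 0.7, -1.5]
opening: 0.622
turn [-0.001 -0.    -0.002] rad; then shift cm [ 0.4   1.08 -0.05] | now [ 0.6075 -0.1211  0.1408] q6 -0.33 t 18.5 F [-0.2  0.7 -1.5] M [-0.05 -0.03 -0.  ] op 0.622
brown 19787 clamp pct [[-0.0289, -0.178], [-0.004, -0.1541], [0.0208, -0.138]] z [0.17  0.187 0.19 ] tcp [-0.003  -0.1575] 0.1408
```

View pics/w5.png

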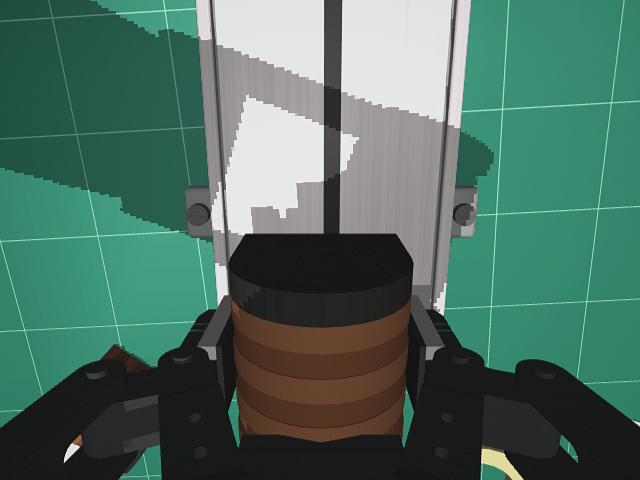

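```bash
python3 -m jog '[[[0.4,0.5,0.2],[0,0,0],3],[[0,1,0],[0,0,0],3],[[0,1.5,0],[0,0,0],3],[[0,1.5,0],[0,0,0],3],[[0,1.5,0],[0,0,0],3],[[0,1.5,0],[0,0,0],3],[[0,1,0],[0,0,0],3],[[0,0,0],[0,0,0],3],[[0,0,0],[0,0,0],3]]'; python3 -c "
from h import *
p=world(.001,-.154); go(*p,.029,-3.24)"
```

```text
time_s: 19.27
eef_pos: [0.6104, -0.117, 0.0485]
eef_rot: [0.707, -0.706, 0.02, -0.018]
wrist_force: [0.5, 0.2, -1.4]
opening: 0.618
turn [-0.002  0.003 -0.003] rad; then shift cm [ 0.14  1.95 -0.08] | now [ 0.6104 -0.117   0.0485] q6 -0.33 t 19.3 F [ 0.5  0.2 -1.4] M [-0.    0.04 -0.04] op 0.618
```

```bash
python3 -m jog '[[[0.12,0.7,-0.05],[0,0,0],3],[[0,0.5,0],[0,0,0],3],[[0,0.4,0],[0,0,0],3],[[0,0.2,0],[0,0,0],3],[[0,0,0],[0,0,0],3]]'; python3 -c "
from h import *
p=world(.001,-.154); go(*p,.029,-3.24)"
```

```text
time_s: 19.68
eef_pos: [0.6133, -0.118, 0.0309]
eef_rot: [0.707, -0.707, 0.019, -0.019]
wrist_force: [-1.2, -0.1, -1.4]
opening: 0.62
turn [-0.001  0.003  0.001] rad; then shift cm [-0.16  0.19  0.01] | now [ 0.6133 -0.118   0.0309] q6 -0.33 t 19.7 F [-1.2 -0.1 -1.4] M [-0.02  0.05  0.  ] op 0.62
```

```bash
python3 -m jog '[[[-0.1,0.25,0],[0,0,0],3],[[0,0,0],[0,0,0],3]]';python3 -m jog '[[[0,0,0],[0,0,0],7],[[0,0,0],[0,0,0],7],[[0,0,0],[0,0,0],7],[[0,0,0],[0,0,0],7],[[0,-1,0],[0,0,0],7],[[0,-2,0],[0,0,0],7],[[0,-3,0],[0,0,0],7],[[0,-3,0],[0,0,0],8.5],[[0,-2,0],[0,0,0],8.5],[[0,0,0],[0,0,0],8.5],[[0,0,0],[0,0,0],8.5]]'; python3 -c "
from h import *
held(); go(.453,-.244,.13,-42)"
```

```text
time_s: 19.85
eef_pos: [0.6126, -0.1181, 0.0287]
eef_rot: [0.707, -0.707, 0.018, -0.019]
wrist_force: [-0.5, 0.6, -2.2]
opening: 0.617
time_s: 20.77
eef_pos: [0.6129, -0.1184, 0.1486]
eef_rot: [-0.707, 0.707, -0.017, 0.02]
wrist_force: [-0.0, 0.2, -0.4]
opening: 0.995
brown 19 clamp pct [[-0.0554, -0.1665], [-0.0535, -0.1438], [0.0285, -0.1427]] z [0.164 0.202 0.209] tcp [ 0.0027 -0.1546] 0.1488
turn [-0.001  0.68   0.005] rad; then shift cm [ -3.52   1.88 -20.05] | now [ 0.6133 -0.1185  0.1488] q6 -0.33 t 20.8 F [ 1.  -0.4  1.2] M [ 0.02 -0.01 -0.04] op 0.995
```

```bash
python3 -m jog '[[[0,0,0],[0,-0.11,0],8.5],[[0,0,0],[0,-0.11,0],8.5],[[0,0,0],[0,-0.11,0],8.5],[[0,0,0],[0,-0.11,0],8.5],[[0,0,0],[0,-0.11,0],8.5],[[0,0,0],[0,-0.11,0],8.5],[[0,0,0],[0,-0.11,0],8.5],[[0,0,0],[0,-0.11,0],8.5],[[0,0,0],[0,0,0],8.5]]'; python3 -c "
from h import *
go(.453,-.244,.13,48.5)
d=cam('top'); P=pts(d)
for r in heels(d,P):
   if r[-1][0]<22 or r[1]>1000: print(*r)"
```

```text
time_s: 21.57
eef_pos: [0.6064, -0.1159, 0.136]
eef_rot: [0.645, -0.638, -0.294, 0.301]
wrist_force: [-0.9, -0.6, -1.0]
opening: 0.999
turn [-0.014  0.023 -0.004] rad; then shift cm [-19.75   0.6    3.  ] | now [ 0.6064 -0.1159  0.136 ] q6 -1.25 t 21.6 F [-0.9 -0.6 -1. ] M [ 0.   -0.01 -0.03] op 0.999
[ 40. 170.] 2087 rect c [697. 615.] wh [251.  82.] a 48 ztop 0.089 hsv [75. 45. 17.]
[241. 192.] 2951 rect c [624.  89.] wh [304. 148.] a 87 ztop 0.077 hsv [100.  18. 121.]
[411. 273.] 682 rect c [ 453. -244.] wh [54. 61.] a 49 ztop 0.055 hsv [ 12. 135.  78.]
[256. 276.] 678 rect c [441.  97.] wh [61. 54.] a 76 ztop 0.056 hsv [ 12. 136.  78.]
[603. 348.] 12526 rect c [ 294. -679.] wh [361. 187.] a 5 ztop 0.083 hsv [ 17. 115. 147.]
```

```bash
python3 -m jog '[[[-3,0,0.5],[-0.01,0.02,0],8.5],[[-3.5,0,0.5],[0,0,0],8.5],[[-3.5,0,0.5],[0,0,0],8.5],[[-3.5,0,0.5],[0,0,0],8.5],[[-3.5,0,0.5],[0,0,0],8.5],[[-1.5,0,0.2],[0,0,0],8.5],[[0,0,0],[0,0,0],8.5],[[0,0,0],[0,0,0],8.5]]'; python3 -c "
from h import *
go(.453,-.244,.12,48.5)
d=cam('wrist'); P=pts(d)
m=((P[...,2]>.03)&(P[...,2]<.07)&(np.hypot(P[...,0]-.453,P[...,1]+.244)<.06)); q=P[m]; print(m.sum(),cv2.minAreaRect((q[:,:2]*1000).astype(np.float32)),q[:,2].max())"
```

```text
time_s: 22.28
eef_pos: [0.4543, -0.2364, 0.1303]
eef_rot: [0.653, -0.646, -0.277, 0.283]
wrist_force: [0.6, 1.0, -0.5]
opening: 0.997
turn [-0.012 -0.033 -0.005] rad; then shift cm [-0.66  1.03 -0.4 ] | now [ 0.4543 -0.2364  0.1303] q6 -1.52 t 22.3 F [ 0.6  1.  -0.5] M [ 0.06  0.03 -0.  ] op 0.997
9788 ((453.1566467285156, -245.73898315429688), (53.261688232421875, 60.836265563964844), 48.81792449951172) 0.05585745690244052
```

```bash
python3 -m jog '[[[-0.7,0.4,-0.5],[-0.012,-0.033,-0.005],8.5],[[0,0.5,0],[0,0,0],8.5],[[0,1.5,0],[0,0,0],8.5],[[0,1.5,0],[0,0,0],8.5],[[0,1.5,0],[0,0,0],8.5],[[0,1.5,0],[0,0,0],8.5],[[0,1.5,0],[0,0,0],8.5],[[0,0.8,0],[0,0,0],8.5],[[0,0,0],[0,0,0],8.5],[[0,0,0],[0,0,0],8.5]]'; python3 -c "
from h import *
go(.453,-.245,.005,48.7)"
```

```text
time_s: 23.17
eef_pos: [0.462, -0.2361, 0.0326]
eef_rot: [0.646, -0.645, -0.29, 0.288]
wrist_force: [0.8, -0.4, 0.1]
opening: 0.997
turn [-0.001 -0.007  0.003] rad; then shift cm [-1.26  2.76  0.09] | now [ 0.462  -0.2361  0.0326] q6 -1.55 t 23.2 F [ 0.8 -0.4  0.1] M [-0.04 -0.03 -0.02] op 0.997
```

```bash
python3 -m jog '[[[-0.6,0,0],[0,0,0],8.5],[[-0.5,0,0],[0,0,0],8.5],[[0,0,0],[0,0,0],8.5],[[0,0,0],[0,0,0],8.5]]'; python3 -c "
from h import *
go(.453,-.245,.005,48.7)"
```

```text
time_s: 23.5
eef_pos: [0.4559, -0.2455, 0.0348]
eef_rot: [-0.645, 0.646, 0.291, -0.288]
wrist_force: [-0.1, 0.0, 0.0]
opening: 0.993
turn [ 0.003 -0.006  0.003] rad; then shift cm [-0.16  2.98  0.25] | now [ 0.4559 -0.2455  0.0348] q6 -1.57 t 23.5 F [-0.1  0.   0. ] M [ 0.03 -0.04  0.06] op 0.993
```

```bash
python3 -m jog '[[[-0.1,0.8,0.2],[0,0,0],8.5],[[0,0.8,0],[0,0,0],8.5],[[0,0.8,0],[0,0,0],8.5],[[0,0.4,0],[0,0,0],8.5],[[0,0,0],[0,0,0],8.5]]'; python3 -c "
from h import *
go(.453,-.245,.005,48.7)"; python3 -m jog '[[[0,0,0],[0,0,0],3],[[0,0,0],[0,0,0],3],[[0,0,0],[0,0,0],3],[[0,0,0],[0,0,0],3],[[0,0,0],[0,0,0],3],[[0,0,0],[0,0,0],3],[[0,0,0],[0,0,0],3],[[0,0,0],[0,0,0],3]]'; python3 -c "
from h import *
go(.453,-.245,.005,48.7)"
```

```text
time_s: 23.92
eef_pos: [0.4542, -0.2462, 0.0055]
eef_rot: [-0.644, 0.647, 0.291, -0.287]
wrist_force: [-0.5, -0.5, 0.9]
opening: 0.997
turn [ 0.006 -0.008  0.003] rad; then shift cm [0.01 0.05 0.17] | now [ 0.4542 -0.2462  0.0055] q6 -1.57 t 23.9 F [-0.5 -0.5  0.9] M [ 0.01 -0.02  0.01] op 0.997
time_s: 24.58
eef_pos: [0.4541, -0.2458, 0.0051]
eef_rot: [-0.644, 0.646, 0.291, -0.287]
wrist_force: [0.2, 0.4, -1.2]
opening: 0.621
turn [ 0.005 -0.008  0.003] rad; then shift cm [-0.02  0.01  0.13] | now [ 0.4541 -0.2458  0.0051] q6 -1.57 t 24.6 F [ 0.2  0.4 -1.2] M [ 0.01  0.03 -0.01] op 0.621
```

```bash
python3 -m jog '[[[0,-1,0],[0,0,0],3],[[0,-2,0],[0,0,0],3],[[0,-2.5,0],[0,0,0],3],[[0,-2.5,0],[0,0,0],3],[[0,-2.5,0],[0,0,0],3],[[0,-1.5,0],[0,0,0],3],[[0,0,0],[0,0,0],3]]'; python3 -c "
from h import *
p=world(.001,-.090); go(*p,.13,-3.24)
d=cam('top'); P=pts(d)
for r in heels(d,P):
   if r[-1][0]<22 or r[1]>1000: print(*r)"
```

```text
time_s: 25.17
eef_pos: [0.4517, -0.2442, 0.132]
eef_rot: [0.646, -0.645, -0.29, 0.288]
wrist_force: [0.5, -1.0, -0.4]
opening: 0.62
turn [-0.001  0.899  0.003] rad; then shift cm [15.26  0.2  19.91] | now [ 0.4517 -0.2442  0.132 ] q6 -1.57 t 25.2 F [ 0.5 -1.  -0.4] M [-0.07  0.    0.02] op 0.62
[ 40. 170.] 2083 rect c [697. 614.] wh [250.  84.] a 48 ztop 0.088 hsv [75. 45. 18.]
[247. 190.] 3042 rect c [621.  32.] wh [417. 149.] a 87 ztop 0.077 hsv [100.  18. 123.]
[365. 201.] 1310 rect c [ 609. -134.] wh [100.  99.] a 8 ztop 0.08 hsv [75. 39. 95.]
[256. 276.] 675 rect c [441.  97.] wh [60. 54.] a 76 ztop 0.055 hsv [ 13. 133.  80.]
[603. 348.] 12508 rect c [ 295. -679.] wh [361. 185.] a 5 ztop 0.083 hsv [ 17. 115. 149.]
```

```bash
python3 -m jog '[[[0,-1,0],[0,0.112,0],3],[[0,-1,0],[0,0.112,0],3],[[0,0,0],[0,0.112,0],3],[[0,0,0],[0,0.112,0],3],[[0,0,0],[0,0.112,0],3],[[0,0,0],[0,0.112,0],3],[[0,0,0],[0,0.112,0],3],[[0,0,0],[0,0.11,0],3],[[0,0,0],[0,0,0],3]]'; python3 -m jog '[[[1.5,0,2],[0,0,0],3],[[2.4,0,3.1],[0,0,0],3],[[2.4,0,3.1],[0,0,0],3],[[2.4,0,3.1],[0,0,0],3],[[2.4,0,3.1],[0,0,0],3],[[2.4,0,3.1],[0,0,0],3],[[1,0,1.4],[0,0,0],3],[[0,0,0],[0,0,0],3],[[0,0,0],[0,0,0],3]]'; python3 -c "
from h import *
p=world(.001,-.090); go(*p,.13,-3.24)"
```

```text
time_s: 25.97
eef_pos: [0.4456, -0.2391, 0.141]
eef_rot: [0.711, -0.702, 0.038, -0.03]
wrist_force: [0.4, -0.2, -0.4]
opening: 0.62
time_s: 26.72
eef_pos: [0.6075, -0.0541, 0.1297]
eef_rot: [0.713, -0.7, 0.033, -0.015]
wrist_force: [-0.0, -0.3, -1.8]
opening: 0.619
turn [-0.018 -0.012 -0.026] rad; then shift cm [ 0.78 -0.03  0.06] | now [ 0.6075 -0.0541  0.1297] q6 -0.23 t 26.7 F [-0.  -0.3 -1.8] M [-0.04 -0.01 -0.01] op 0.619
```

```bash
python3 -m jog '[[[0.7,0,0.1],[-0.018,-0.012,-0.026],3],[[0,0,0],[0,0,0],3],[[0,0,0],[0,0,0],3],[[0,0,0],[0,0,0],3]]'; python3 -c "
from h import *
p=world(.001,-.090); go(*p,.13,-3.24); held()
d=cam('wrist'); P=pts(d); hsv=cv2.cvtColor(d['frame'],cv2.COLOR_RGB2HSV)
T=ctrl.get_obs()['eef_pos']; m=(np.hypot(P[...,0]-T[0],P[...,1]-T[1])<.06)&(P[...,2]>T[2]+.025)&(abs(inclamp(P)[...,0])<.02)
print(np.percentile(inclamp(P[m]),[1,50,99],0).round(4).tolist())"
```

```text
time_s: 27.05
eef_pos: [0.6106, -0.0557, 0.1261]
eef_rot: [0.707, -0.707, 0.021, -0.016]
wrist_force: [0.5, 0.5, -0.9]
opening: 0.621
turn [-0.     0.005 -0.007] rad; then shift cm [ 0.47 -0.39  0.2 ] | now [ 0.6106 -0.0557  0.1261] q6 -0.23 t 27.1 F [ 0.5  0.5 -0.9] M [-0.03 -0.04 -0.06] op 0.621
brown 33528 clamp pct [[-0.0295, -0.1087], [-0.0045, -0.077], [0.0203, -0.0624]] z [0.138 0.171 0.176] tcp [-0.0037 -0.0922] 0.1261
[[-0.0196, -0.1064], [0.0002, -0.0796], [0.0196, -0.0627]]
```

```bash
python3 -m jog '[[[0.4,0,0.3],[0,0,-0.005],3],[[0,1.4,0],[0,0,0],3],[[0,1.5,0],[0,0,0],3],[[0,1.5,0],[0,0,0],3],[[0,1.5,0],[0,0,0],3],[[0,1.5,0],[0,0,0],3],[[0,0,0],[0,0,0],3],[[0,0,0],[0,0,0],3]]'; python3 -c "
from h import *
p=world(.001,-.089); go(*p,.028,-3.24)"
```

```text
time_s: 27.82
eef_pos: [0.6152, -0.0551, 0.0464]
eef_rot: [0.707, -0.707, 0.019, -0.02]
wrist_force: [0.2, 0.4, -0.3]
opening: 0.621
turn [-0.     0.001  0.001] rad; then shift cm [0.   1.84 0.21] | now [ 0.6152 -0.0551  0.0464] q6 -0.23 t 27.8 F [ 0.2  0.4 -0.3] M [ 0.03 -0.04 -0.02] op 0.621
```

```bash
python3 -m jog '[[[0,0.5,0.2],[0,0,0],3],[[0,0.6,0],[0,0,0],3],[[0,0.4,0],[0,0,0],3],[[0,0.2,0],[0,0,0],3],[[0,0,0],[0,0,0],3],[[0,0,0],[0,0,0],3]]'; python3 -c "
from h import *
p=world(.001,-.089); go(*p,.028,-3.24)"
```

```text
time_s: 28.32
eef_pos: [0.6168, -0.0533, 0.0297]
eef_rot: [-0.707, 0.707, -0.018, 0.021]
wrist_force: [0.6, -0.1, -1.1]
opening: 0.619
turn [0.001 0.001 0.004] rad; then shift cm [-0.15  0.17  0.02] | now [ 0.6168 -0.0533  0.0297] q6 -0.22 t 28.3 F [ 0.6 -0.1 -1.1] M [-0.01 -0.01  0.02] op 0.619
```

```bash
python3 -m jog '[[[-0.1,0.25,0],[0,0,0],3],[[0,0,0],[0,0,0],3],[[0,0,0],[0,0,0],3]]';python3 -m jog '[[[0,0,0],[0,0,0],7],[[0,0,0],[0,0,0],7],[[0,0,0],[0,0,0],7],[[0,0,0],[0,0,0],7],[[0,-1,0],[0,0,0],7],[[0,-2,0],[0,0,0],7],[[0,-3,0],[0,0,0],7],[[0,-3,0],[0,-0.1,0],8.5],[[0,-2,0],[0,-0.1,0],8.5],[[0,0,0],[0,0,0],8.5],[[0,0,0],[0,0,0],8.5]]'; python3 -c "
from h import *
go(.441,.097,.13,-14)"
```

```text
time_s: 28.57
eef_pos: [0.6166, -0.0534, 0.028]
eef_rot: [-0.706, 0.707, -0.018, 0.022]
wrist_force: [0.3, -0.4, -0.9]
opening: 0.619
time_s: 29.48
eef_pos: [0.616, -0.0534, 0.147]
eef_rot: [-0.704, 0.706, 0.056, -0.051]
wrist_force: [-0.2, -0.1, -0.6]
opening: 0.993
turn [0.001 0.396 0.007] rad; then shift cm [-20.62   1.7   10.36] | now [ 0.616  -0.0534  0.147 ] q6 -0.43 t 29.5 F [-0.2 -0.1 -0.6] M [0.03 0.02 0.02] op 0.993
```

```bash
python3 -m jog '[[[0,0,0],[0,0.1,0],8.5],[[0,0,0],[0,0.1,0],8.5],[[0,0,0],[0,0.1,0],8.5],[[0,0,0],[0,0.08,0],8.5],[[0,0,0],[0,0,0],8.5]]'; python3 -m jog '[[[-2.5,0,1.3],[0,0,0],8.5],[[-3.4,0,1.7],[0,0,0],8.5],[[-3.4,0,1.7],[0,0,0],8.5],[[-3.4,0,1.7],[0,0,0],8.5],[[-3.4,0,1.7],[0,0,0],8.5],[[-2.2,0,1],[0,0,0],8.5],[[0,0,0],[0,0,0],8.5],[[0,0,0],[0,0,0],8.5]]'; python3 -c "
from h import *
go(.441,.097,.12,-14)
d=cam('wrist'); P=pts(d)
m=((P[...,2]>.03)&(P[...,2]<.07)&(np.hypot(P[...,0]-.441,P[...,1]-.097)<.055)); q=P[m]; print(m.sum(),cv2.minAreaRect((q[:,:2]*1000).astype(np.float32)),q[:,2].max())"
```

```text
time_s: 29.9
eef_pos: [0.6146, -0.0529, 0.1447]
eef_rot: [-0.701, 0.701, -0.089, 0.092]
wrist_force: [-0.1, -0.6, -0.2]
opening: 0.999
time_s: 30.57
eef_pos: [0.4491, 0.085, 0.1355]
eef_rot: [-0.701, 0.702, -0.09, 0.086]
wrist_force: [-0.8, -0.7, 0.3]
opening: 0.994
turn [ 0.001 -0.005 -0.006] rad; then shift cm [-1.08  1.55  0.97] | now [0.4491 0.085  0.1355] q6 0.18 t 30.6 F [-0.8 -0.7  0.3] M [ 0.04 -0.03 -0.  ] op 0.994
9731 ((441.48565673828125, 96.3648681640625), (60.55641555786133, 53.155364990234375), 75.70692443847656) 0.05570132352605774
```

```bash
python3 -m jog '[[[-0.5,0.4,0.5],[0,0,-0.005],8.5],[[-0.3,0.5,0.3],[0,0,0],8.5],[[0,1,0],[0,0,0],8.5],[[0,1,0],[0,0,0],8.5],[[0,1,0],[0,0,0],8.5],[[0,1,0],[0,0,0],8.5],[[0,0.5,0],[0,0,0],8.5],[[0,0,0],[0,0,0],8.5],[[0,0,0],[0,0,0],8.5]]'; python3 -c "
from h import *
go(.4415,.0965,.005,-14.2)"
```

```text
time_s: 31.37
eef_pos: [0.4458, 0.0918, 0.0733]
eef_rot: [-0.701, 0.702, -0.091, 0.088]
wrist_force: [0.1, -0.0, -0.0]
opening: 0.997
turn [ 0.003 -0.007 -0.004] rad; then shift cm [-0.53  6.83  0.35] | now [0.4458 0.0918 0.0733] q6 0.2 t 31.4 F [ 0.1 -0.  -0. ] M [ 0.06 -0.01 -0.  ] op 0.997
```

```bash
python3 -m jog '[[[-0.6,0.4,0.4],[0,0,0],8.5],[[-0.1,1.3,0],[0,0,0],8.5],[[0,1.3,0],[0,0,0],8.5],[[-0.05,1.3,0],[0,0,0],8.5],[[0,1.2,0],[0,0,0],8.5],[[0,0,0],[0,0,0],8.5],[[0,0,0],[0,0,0],8.5]]'; python3 -c "
from h import *
go(.4415,.0965,.005,-14.2)"
```

```text
time_s: 31.95
eef_pos: [0.4407, 0.099, 0.018]
eef_rot: [-0.701, 0.702, -0.089, 0.091]
wrist_force: [0.0, -0.1, 0.1]
opening: 0.996
turn [ 0.001 -0.007  0.002] rad; then shift cm [ 0.14  1.3  -0.22] | now [0.4407 0.099  0.018 ] q6 0.21 t 31.9 F [ 0.  -0.1  0.1] M [-0.01 -0.07  0.02] op 0.996
```

```bash
python3 -m jog '[[[0.1,0.6,-0.2],[0,0,0],8.5],[[0,0.6,0],[0,0,0],8.5],[[0,0,0],[0,0,0],8.5],[[0,0,0],[0,0,0],3],[[0,0,0],[0,0,0],3],[[0,0,0],[0,0,0],3],[[0,0,0],[0,0,0],3],[[0,0,0],[0,0,0],3],[[0,0,0],[0,0,0],3],[[0,0,0],[0,0,0],3],[[0,0,0],[0,0,0],3]]'; python3 -m jog '[[[0,-1,0],[0,0,0],3],[[0,-2,0],[0,0,0],3],[[0,-2.5,0],[0,0,0],3],[[0,-2.5,0],[0,0,0],3],[[0,-2.5,0],[0,0,0],3],[[0,-2.5,0],[0,0,0],3],[[0,0,0],[0,-0.09,0],3],[[0,0,0],[0,-0.09,0],3],[[0,0,0],[0,0,0],3]]'; python3 -c "
from h import *
p=world(.001,-.024); go(*p,.14,-3.24)"
```

```text
time_s: 32.87
eef_pos: [0.4436, 0.0969, 0.0081]
eef_rot: [-0.701, 0.702, -0.087, 0.093]
wrist_force: [0.7, 0.2, -0.7]
opening: 0.621
time_s: 33.62
eef_pos: [0.4407, 0.0973, 0.1489]
eef_rot: [-0.706, 0.707, -0.022, 0.026]
wrist_force: [-0.3, 0.2, -1.1]
opening: 0.616
turn [ 0.001 -0.011  0.006] rad; then shift cm [18.29  0.89 -7.51] | now [0.4407 0.0973 0.1489] q6 0.02 t 33.6 F [-0.3  0.2 -1.1] M [-0.02 -0.01  0.05] op 0.616
```

```bash
python3 -m jog '[[[2,0,-0.8],[0,-0.01,0],3],[[3.5,0,-1.4],[0,0,0],3],[[3.5,0,-1.4],[0,0,0],3],[[3.5,0,-1.4],[0,0,0],3],[[3.2,0,-1.4],[0,0,0],3],[[1,0,-0.4],[0,0,0],3],[[0,0,0],[0,0,0],3],[[0,0,0],[0,0,0],3]]'; python3 -c "
from h import *
p=world(.001,-.022); go(*p,.14,-3.24); held()
d=cam('wrist','w6.png'); P=pts(d)
T=ctrl.get_obs()['eef_pos']; m=(np.hypot(P[...,0]-T[0],P[...,1]-T[1])<.06)&(P[...,2]>T[2]+.025)&(abs(inclamp(P)[...,0])<.02)
print(np.percentile(inclamp(P[m]),[1,50,99],0).round(4).tolist())"
```

```text
time_s: 34.28
eef_pos: [0.606, 0.0162, 0.1491]
eef_rot: [-0.706, 0.707, -0.027, 0.028]
wrist_force: [-1.2, 0.1, -1.5]
opening: 0.621
turn [ 0.    -0.02   0.001] rad; then shift cm [ 1.33  0.91 -0.16] | now [0.606  0.0162 0.1491] q6 -0.09 t 34.3 F [-1.2  0.1 -1.5] M [ 0.03  0.03 -0.03] op 0.621
brown 20432 clamp pct [[-0.0383, -0.0429], [-0.0133, -0.0177], [0.0114, -0.0004]] z [0.176 0.193 0.196] tcp [-0.0128 -0.0202] 0.149
[[-0.0196, -0.0381], [-0.0013, -0.0092], [0.0187, 0.0092]]
```

View pics/w6.png

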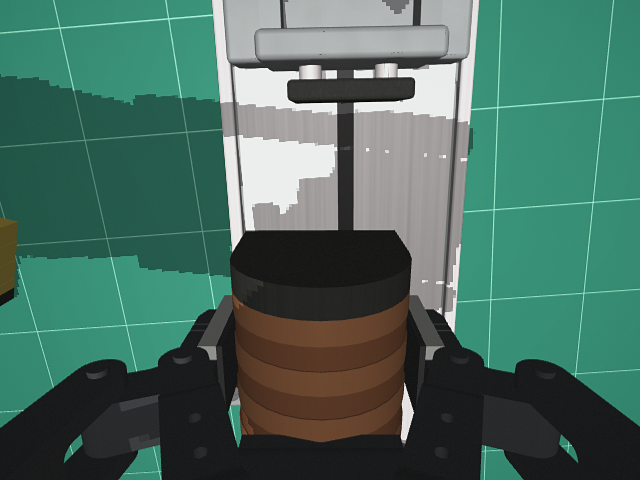

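```bash
python3 -m jog '[[[0.7,0,0],[0,-0.02,0],3],[[0.5,0.5,0],[0,0,0],3],[[0,1.5,0],[0,0,0],3],[[0,1.5,0],[0,0,0],3],[[0,1.5,0],[0,0,0],3],[[0,1.5,0],[0,0,0],3],[[0,1.5,0],[0,0,0],3],[[0,0,0],[0,0,0],3],[[0,0,0],[0,0,0],3]]'; python3 -c "
from h import *
p=world(.001,-.021); go(*p,.030,-3.24)"
```

```text
time_s: 35.13
eef_pos: [0.6159, 0.0218, 0.0672]
eef_rot: [0.707, -0.707, 0.016, -0.018]
wrist_force: [-0.5, -0.7, -0.3]
opening: 0.621
turn [-0.     0.009  0.003] rad; then shift cm [ 0.38  3.72 -0.67] | now [0.6159 0.0218 0.0672] q6 -0.11 t 35.1 F [-0.5 -0.7 -0.3] M [ 0.03 -0.01  0.04] op 0.621
```

```bash
python3 -m jog '[[[0.3,0.3,-0.3],[0,0,0],3],[[0.05,1,0],[0,0,0],3],[[0,0.9,0],[0,0,0],3],[[0,0.7,0],[0,0,0],3],[[0,0.4,0],[0,0,0],3],[[0,0,0],[0,0,0],3],[[0,0,0],[0,0,0],3]]'; python3 -c "
from h import *
p=world(.001,-.019); go(*p,.030,-3.24)"
```

```text
time_s: 35.72
eef_pos: [0.6216, 0.0186, 0.034]
eef_rot: [-0.707, 0.707, -0.014, 0.019]
wrist_force: [0.5, -0.4, -1.5]
opening: 0.622
turn [0.    0.01  0.007] rad; then shift cm [-0.21  0.4  -0.18] | now [0.6216 0.0186 0.034 ] q6 -0.11 t 35.7 F [ 0.5 -0.4 -1.5] M [-0.02  0.   -0.02] op 0.622
```

```bash
python3 -m jog '[[[-0.2,0.25,-0.1],[0,0,0],3],[[0,0.15,0],[0,0,0],3],[[0,0,0],[0,0,0],3]]';python3 -m jog '[[[0,0,0],[0,0,0],7],[[0,0,0],[0,0,0],7],[[0,0,0],[0,0,0],7],[[0,0,0],[0,0,0],7],[[0,-1,0],[0,0,0],7],[[0,-2,0],[0,0,0],7],[[0,-3,0],[0,0,0],7],[[0,-3,0],[0,0,0],5],[[0,-3,0],[0,0,0],5],[[0,0,0],[0,0,0],5],[[-4,0,0],[0,0,0],5],[[-4,0,0],[0,0,0],5]]'; python3 -m jog '[[[-4,0,0],[0,0,0],5],[[-4,0,0],[0,0,0],5],[[-4,0,0],[0,0,0],5],[[0,0,0],[0,0,0],5],[[0,0,0],[0,0,0],5]]'; python3 -c "
from h import *
d=cam('top','t2.png'); P=pts(d); C=inclamp(P); hsv=cv2.cvtColor(d['frame'],cv2.COLOR_RGB2HSV)
a=cv2.resize(cv2.cvtColor(d['frame'],cv2.COLOR_RGB2BGR)[140:290,185:435],None,fx=3.2,fy=3.2,interpolation=cv2.INTER_CUBIC);cv2.imwrite('pics/crop2.png',a)
m=(P[...,2]>.108)&(P[...,2]<.125)&(abs(C[...,0])<.05)&(abs(C[...,1])<.2); print(cv2.minAreaRect((C[m]*1000).astype(np.float32)))
m=(P[...,2]>.035)&(P[...,2]<.09)&(abs(C[...,0])<.04)&(C[...,1]<.03)&(C[...,1]>-.185); r=cv2.minAreaRect((C[m]*1000).astype(np.float32));print(r)"
```

```text
time_s: 35.97
eef_pos: [0.6197, 0.0176, 0.0301]
eef_rot: [-0.707, 0.707, -0.014, 0.019]
wrist_force: [0.2, 0.6, -2.1]
opening: 0.619
time_s: 36.97
eef_pos: [0.5442, 0.02, 0.1596]
eef_rot: [-0.706, 0.707, -0.012, 0.022]
wrist_force: [-0.3, -0.2, 1.1]
opening: 0.587
time_s: 37.38
eef_pos: [0.4113, 0.0278, 0.1568]
eef_rot: [-0.706, 0.707, -0.012, 0.021]
wrist_force: [0.3, -0.6, 0.4]
opening: 0.588
((1.794382095336914, 123.51783752441406), (27.794490814208984, 63.821998596191406), 34.287750244140625)
((0.11971855163574219, -86.40897369384766), (54.736324310302734, 196.40074157714844), 0.40182411670684814)
```

View pics/crop2.png

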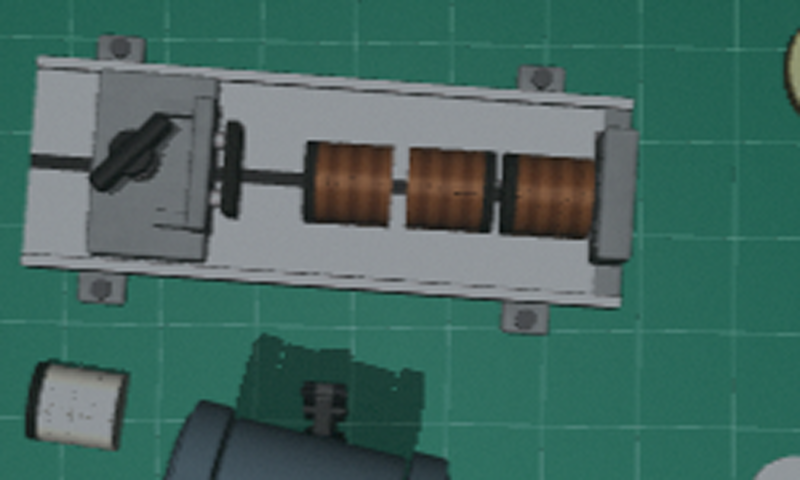

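The crop shows the three heels in a straight row from the end plate at crop (595,195), at crop (550,195), (450,190) and (350,185), with small gaps. The jaw is open at left with its handle at (133,153), turned about 44° anticlockwise. Next I'll grip the hub and push the jaw up.

```bash
python3 -m jog '[[[0,-0.5,0],[0,-0.1,0],5],[[0,-0.5,0],[0,-0.1,0],5],[[0,0,0],[0,-0.1,0],5],[[0,0,0],[0,-0.1,0],5],[[0,0,0],[0,-0.1,0],5],[[0,0,0],[0,-0.1,0],5],[[0,0,0],[0,-0.1,0],5],[[0,0,0],[0,-0.06,0],5],[[0,0,0],[0,0,0],5]]'; python3 -c "
from h import *
p=world(.0015,.1235); print(p);go(*p,.15,40)"
```

```text
time_s: 38.18
eef_pos: [0.4245, 0.0255, 0.1738]
eef_rot: [-0.654, 0.662, 0.267, -0.252]
wrist_force: [-0.3, 0.4, 0.3]
opening: 0.582
[0.62790647 0.15915866]
turn [0.018 0.053 0.015] rad; then shift cm [24.18  2.38 -2.84] | now [0.4245 0.0255 0.1738] q6 -0.97 t 38.2 F [-0.3  0.4  0.3] M [-0.01  0.   -0.01] op 0.582
```

```bash
python3 -m jog '[[[2,0,-0.2],[0.01,0.02,0.01],5],[[3.8,0,-0.3],[0.005,0.02,0.005],5],[[3.8,0,-0.3],[0,0.01,0],5],[[3.8,0,-0.4],[0,0,0],5],[[3.8,0,-0.5],[0,0,0],5],[[3.8,0,-0.5],[0,0,0],5],[[2.4,0,-0.3],[0,0,0],5],[[0,0,0],[0,0,0],5],[[0,0,0],[0,0,0],5]]'; python3 -c "
from h import *
p=world(.0015,.1235); go(*p,.15,40)
d=cam('wrist','w7.png'); P=pts(d)
m=(P[...,2]>.1115)&(P[...,2]<.125)&(np.hypot(P[...,0]-.628,P[...,1]-.159)<.045); r=cv2.minAreaRect((P[m][:,:2]*1000).astype(np.float32)); print(m.sum(),r)"
```

```text
time_s: 38.93
eef_pos: [0.638, 0.1648, 0.1733]
eef_rot: [-0.665, 0.669, 0.237, -0.232]
wrist_force: [-0.9, 0.3, -0.1]
opening: 0.583
turn [ 0.008 -0.022  0.004] rad; then shift cm [-1.14  2.33  0.22] | now [0.638  0.1648 0.1733] q6 -0.6 t 38.9 F [-0.9  0.3 -0.1] M [-0.03  0.04  0.02] op 0.583
3417 ((629.2745971679688, 160.89303588867188), (25.025009155273438, 64.65801239013672), 53.00299835205078)
```

```bash
cat >>h.py <<'E'
def bar(save=None,zmin=.113):
    d=cam('wrist',save); P=pts(d); C=inclamp(P); m=(P[...,2]>zmin)&(P[...,2]<.122)&(abs(C[...,0])<.05)&(abs(C[...,1])<.2)
    n,l,s,c=cv2.connectedComponentsWithStats(m.astype(np.uint8)); k=1+np.argmax(s[1:,4]); q=C[l==k]
    w,V=np.linalg.eigh(np.cov(q.T)); v=V[:,1]*np.sign(V[1,1]); print('bar n',len(q),'ctr clamp',((np.percentile(q,1,0)+np.percentile(q,99,0))/2).round(4),'sd',np.sqrt(w).round(4),'ccw rad',np.arctan2(-v[0],v[1]).round(3))
E
python3 -c "
from h import *
bar(); bar(zmin=.1145)"
```

```text
bar n 3226 ctr clamp [0.0022 0.1244] sd [0.0038 0.0183] ccw rad 0.824
bar n 2817 ctr clamp [0.0023 0.1242] sd [0.0034 0.018 ] ccw rad 0.824
```

View pics/w7.png

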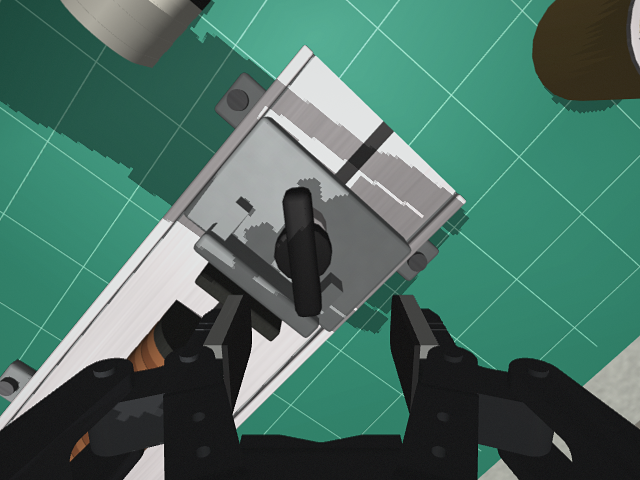

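```bash
python3 -m jog '[[[-0.8,0.5,0],[0.005,-0.09,0],5],[[-0.3,1,0],[0,0,0],5],[[0,1,0],[0,0,0],5],[[0,0,0],[0,0,0],5],[[0,0,0],[0,0,0],5]]'; python3 -c "
from h import *
p=world(.002,.1243); go(*p,.096,44)"
```

```text
time_s: 39.5
eef_pos: [0.6257, 0.1536, 0.1482]
eef_rot: [-0.656, 0.658, 0.263, -0.26]
wrist_force: [0.4, -0.1, -0.1]
opening: 0.592
turn [ 0.003 -0.01   0.003] rad; then shift cm [0.63 5.22 0.26] | now [0.6257 0.1536 0.1482] q6 -0.7 t 39.5 F [ 0.4 -0.1 -0.1] M [ 0.01 -0.04 -0.01] op 0.592
```

```bash
python3 -m jog '[[[0.5,0.3,0.2],[0,-0.01,0],5],[[0.1,1.2,0],[0,0,0],5],[[0,1.2,0],[0,0,0],5],[[0,1,0],[0,0,0],5],[[0,0.6,0],[0,0,0],5],[[0,0,0],[0,0,0],5],[[0,0,0],[0,0,0],5]]'; python3 -c "
from h import *
p=world(.002,.1243); go(*p,.096,44)"
```

```text
time_s: 40.08
eef_pos: [0.6288, 0.1602, 0.0997]
eef_rot: [-0.655, 0.656, 0.265, -0.263]
wrist_force: [1.4, -0.4, 0.3]
opening: 0.585
turn [ 0.003 -0.003  0.003] rad; then shift cm [-0.04  0.37  0.01] | now [0.6288 0.1602 0.0997] q6 -0.7 t 40.1 F [ 1.4 -0.4  0.3] M [-0.04  0.02 -0.05] op 0.585
```

```bash
python3 -m jog '[[[0,0.35,0],[0,0,0],5],[[0,0,0],[0,0,0],5],[[0,0,0],[0,0,0],0],[[0,0,0],[0,0,0],0],[[0,0,0],[0,0,0],0],[[0,0,0],[0,0,0],0],[[0,0,0],[0,0,0],0],[[0,0,0],[0,0,0],0],[[0,0,0],[0,0,0],0]]'; python3 -c "
from h import *
p=world(.002,.1243); go(*p,.096,44); print(step(0,-.01),inclamp(ctrl.get_obs()['eef_pos']))"
```

```text
time_s: 40.83
eef_pos: [0.6295, 0.1605, 0.0965]
eef_rot: [-0.655, 0.657, 0.266, -0.262]
wrist_force: [0.6, 1.5, -2.5]
opening: 0.321
turn [ 0.003 -0.003  0.004] rad; then shift cm [-0.11  0.05  0.03] | now [0.6295 0.1605 0.0965] q6 -0.7 t 40.8 F [ 0.6  1.5 -2.5] M [ 0.05 -0.02  0.02] op 0.321
[-0.73 -0.   -0.68] [0.00300445 0.12489553]
```

```bash
python3 -m jog '[[[-0.4,0,-0.37],[0,0,0],0],[[-0.6,0,-0.56],[0,0,0],0],[[-0.6,0,-0.56],[0,0,0],0],[[-0.6,0,-0.56],[0,0,0],0],[[-0.6,0,-0.56],[0,0,0],0],[[-0.4,0,-0.37],[0,0,0],0],[[0,0,0],[0,0,0],0],[[0,0,0],[0,0,0],0]]'; python3 -c "
from h import *
p=world(.002,.0578); go(*p,.096,44); print(step(0,-.01),inclamp(ctrl.get_obs()['eef_pos']))"
```

```text
time_s: 41.5
eef_pos: [0.6274, 0.127, 0.0965]
eef_rot: [0.66, -0.651, -0.27, 0.259]
wrist_force: [1.3, 1.9, -2.4]
opening: 0.322
turn [-0.006 -0.     0.02 ] rad; then shift cm [-2.52  0.05 -2.22] | now [0.6274 0.127  0.0965] q6 -0.77 t 41.5 F [ 1.3  1.9 -2.4] M [-0.03  0.04 -0.03] op 0.322
[-0.73 -0.02 -0.68] [0.00285315 0.09136359]
```

```bash
python3 -m jog '[[[-0.5,0,-0.45],[0,0,0.01],0],[[-0.6,0,-0.56],[0,0,0.01],0],[[-0.6,0,-0.56],[0,0,0],0],[[-0.4,0,-0.37],[0,0,0],0],[[-0.2,0,-0.2],[0,0,0],0],[[0,0,0],[0,0,0],0],[[0,0,0],[0,0,0],0]]'; python3 -c "
from h import *
p=world(.002,.0578); go(*p,.096,44); print(step(0,-.01),inclamp(ctrl.get_obs()['eef_pos']))"
```

```text
time_s: 42.08
eef_pos: [0.6262, 0.1051, 0.0965]
eef_rot: [0.662, -0.649, -0.267, 0.263]
wrist_force: [1.2, 0.2, -2.2]
opening: 0.322
turn [-0.015  0.001  0.012] rad; then shift cm [-0.91  0.05 -0.73] | now [0.6262 0.1051 0.0965] q6 -0.81 t 42.1 F [ 1.2  0.2 -2.2] M [-0.3  -0.06 -0.1 ] op 0.322
[-0.73 -0.02 -0.68] [0.00285803 0.06941836]
```

```bash
python3 -m jog '[[[-0.4,0,-0.35],[0,0,0],0],[[-0.4,0,-0.35],[0,0,0],0],[[-0.2,0,-0.2],[0,0,0],0],[[0,0,0],[0,0,0],0]]'; python3 -c "
from h import *
p=world(.002,.0535); go(*p,.096,44); print(step(0,-.01),inclamp(ctrl.get_obs()['eef_pos'])); cam('top','t3.png')"
```

```text
time_s: 42.42
eef_pos: [0.6257, 0.0975, 0.0966]
eef_rot: [0.665, -0.646, -0.269, 0.262]
wrist_force: [1.4, -1.8, -2.2]
opening: 0.322
turn [-0.02   0.002  0.019] rad; then shift cm [-0.67  0.06 -0.51] | now [0.6257 0.0975 0.0966] q6 -0.83 t 42.4 F [ 1.4 -1.8 -2.2] M [-0.77  0.13 -0.13] op 0.322
[-0.74 -0.03 -0.68] [0.00279866 0.0618279 ]
```

```bash
python3 -m jog '[[[-0.3,0,-0.28],[-0.01,0,0.01],0],[[-0.3,0,-0.28],[0,0,0],0],[[0,0,0],[0,0,0],0]]'; python3 -c "
from h import *
p=world(.002,.0535); go(*p,.096,44); print(step(0,-.01),inclamp(ctrl.get_obs()['eef_pos']))"; python3 -m jog '[[[-0.3,0,-0.28],[-0.005,0,0.01],0],[[-0.2,0,-0.2],[0,0,0],0],[[0,0,0],[0,0,0],0]]'; python3 -c "
from h import *
p=world(.002,.0535); go(*p,.096,44); print(step(0,-.01),inclamp(ctrl.get_obs()['eef_pos']));
d=cam('top','t3.png'); P=pts(d)
a=cv2.resize(cv2.cvtColor(d['frame'],cv2.COLOR_RGB2BGR)[140:290,185:435],None,fx=3.2,fy=3.2,interpolation=cv2.INTER_CUBIC);cv2.imwrite('pics/crop3.png',a)"
```

```text
time_s: 42.72
eef_pos: [0.6255, 0.0931, 0.0965]
eef_rot: [0.661, -0.649, -0.268, 0.263]
wrist_force: [0.4, -4.3, -3.7]
opening: 0.321
turn [-0.013  0.002  0.014] rad; then shift cm [-0.34  0.05 -0.2 ] | now [0.6255 0.0931 0.0965] q6 -0.83 t 42.7 F [ 0.4 -4.3 -3.7] M [-0.98  0.08 -0.15] op 0.321
[-0.74 -0.02 -0.68] [0.00286359 0.05737375]
time_s: 42.97
eef_pos: [0.6254, 0.0909, 0.0965]
eef_rot: [0.661, -0.65, -0.267, 0.264]
wrist_force: [0.5, -1.2, -0.9]
opening: 0.323
turn [-0.012  0.002  0.009] rad; then shift cm [-0.19  0.05 -0.06] | now [0.6254 0.0909 0.0965] q6 -0.83 t 43.0 F [ 0.5 -1.2 -0.9] M [-0.46 -0.   -0.1 ] op 0.323
[-0.74 -0.01 -0.68] [0.0028577  0.05524111]
```

View pics/crop3.png

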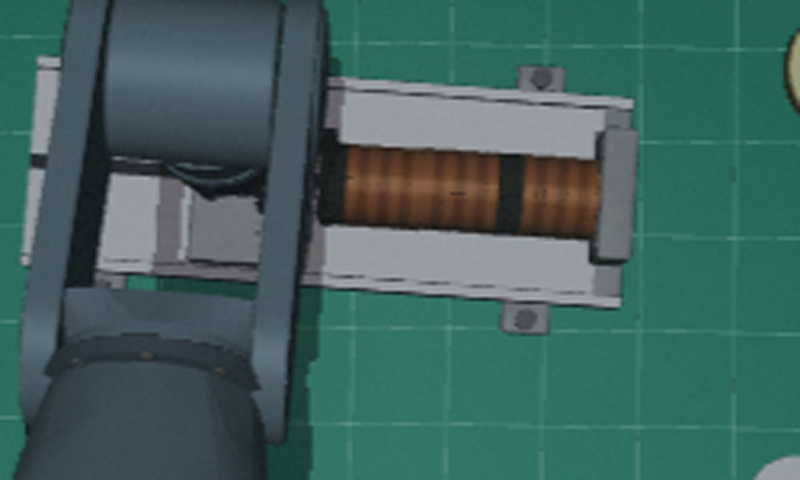

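```bash
python3 -m jog '[[[-0.2,0,-0.18],[-0.006,0,0.005],0],[[-0.15,0,-0.14],[0,0,0],0],[[0,0,0],[0,0,0],0]]'; python3 -c "
from h import *
p=world(.002,.0535); go(*p,.096,44); print(step(0,-.01),inclamp(ctrl.get_obs()['eef_pos']))"; python3 -m jog '[[[0,0,0],[0,0.08,0],0],[[0,0,0],[0,0.08,0],0],[[0,0,0],[0,0.08,0],0],[[0,0,0],[0,0.08,0],0],[[0,0,0],[0,0.08,0],0],[[0,0,0],[0,0,0],0]]'; python3 -c "
from h import *
p=world(.002,.0535); go(*p,.096,-3.24); print(step(0,-.01),inclamp(ctrl.get_obs()['eef_pos']))"
```

```text
time_s: 43.27
eef_pos: [0.6254, 0.0905, 0.0965]
eef_rot: [0.66, -0.651, -0.267, 0.264]
wrist_force: [1.7, -1.1, -2.4]
opening: 0.321
turn [-0.01   0.002  0.009] rad; then shift cm [-0.16  0.05 -0.03] | now [0.6254 0.0905 0.0965] q6 -0.83 t 43.3 F [ 1.7 -1.1 -2.4] M [-0.31  0.01 -0.19] op 0.321
[-0.74 -0.01 -0.68] [0.00286559 0.05483046]
time_s: 43.77
eef_pos: [0.6258, 0.0907, 0.0965]
eef_rot: [0.7, -0.692, -0.126, 0.123]
wrist_force: [0.2, 3.9, -2.2]
opening: 0.321
turn [-0.012  0.41   0.003] rad; then shift cm [-0.12  0.05 -0.15] | now [0.6258 0.0907 0.0965] q6 -0.41 t 43.8 F [ 0.2  3.9 -2.2] M [ 0.42 -0.1  -0.15] op 0.321
[-0.4  -0.01 -0.92] [0.00324582 0.05501113]
```

```bash
python3 -m jog '[[[0,0,0],[0,0,0],5],[[0,0,0],[0,0,0],5],[[0,0,0],[0,0,0],5],[[0,0,0],[0,0,0],5],[[0,-2,0],[-0.01,0,0],5],[[0,-2.5,0],[0,0.1,0],5],[[0,-2.5,0],[0,0.1,0],5],[[0,-2.5,0],[0,0.1,0],5],[[0,0,-2],[0,0.1,0],5],[[0,0,-2],[0,0,0],5],[[0,0,0],[0,0,0],5],[[0,0,0],[0,0,0],5]]'; python3 -c "
from h import *
go(.62,.09,.096,-3.24)
bar('w8.png')
d=cam('wrist'); P=pts(d); C=inclamp(P); m=d['depth']>0
for nm,lo,hi,y0,y1,xw in [('wall',.074,.09,-.02,.035,.035),('padtop',.0675,.0735,-.03,.01,.028),('heel',.068,.08,-.1,-.012,.01)]:
    k=m&(P[...,2]>lo)&(P[...,2]<hi)&(C[...,1]>y0)&(C[...,1]<y1)&(abs(C[...,0])<xw); q=C[k]; print(nm,k.sum(),np.percentile(q,[1,50,99],0).round(4).tolist() if k.sum() else '')"
```

```text
time_s: 44.77
eef_pos: [0.6261, 0.045, 0.1991]
eef_rot: [-0.705, 0.709, -0.016, 0.021]
wrist_force: [-0.3, 0.1, -0.5]
opening: 0.584
turn [0.005 0.004 0.007] rad; then shift cm [-0.87 10.31  4.46] | now [0.6261 0.045  0.1991] q6 -0.06 t 44.8 F [-0.3  0.1 -0.5] M [ 0.   -0.04  0.05] op 0.584
bar n 3036 ctr clamp [0.0025 0.0538] sd [0.0037 0.0183] ccw rad 0.412
wall 3276 [[-0.034, -0.0192], [-0.0005, 0.0081], [0.0339, 0.0175]]
padtop 1189 [[-0.0269, -0.0296], [0.0007, -0.012], [0.0263, 0.0005]]
heel 3373 [[-0.0098, -0.0991], [-0.0, -0.0534], [0.0098, -0.0128]]
```

View pics/w8.png

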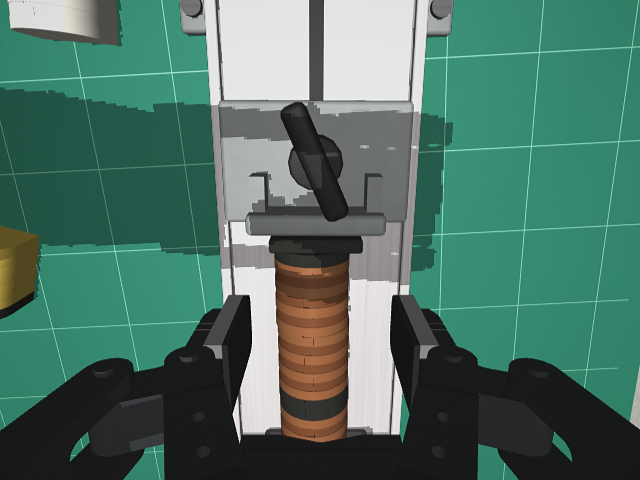

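```bash
python3 -c "
from h import *
d=cam('wrist'); g=cv2.cvtColor(d['frame'],cv2.COLOR_RGB2GRAY)
P=pts(d)
for u in (258,270,355,362): print(u,[(v,int(g[v,u]),*(1000*np.r_[inclamp(P[v,u])[1],P[v,u,2]]).round(0).astype(int)) for v in range(206,262,3)])
for u in (290,300,310):print(u,[(v,int(g[v,u]),*(1000*np.r_[inclamp(P[v,u])[1],P[v,u,2]]).round(0).astype(int)) for v in range(206,275,3)])"
```

```text
258 [(206, 105, np.int64(22), np.int64(69)), (209, 104, np.int64(20), np.int64(69)), (212, 96, np.int64(18), np.int64(69)), (215, 61, np.int64(17), np.int64(76)), (218, 95, np.int64(16), np.int64(77)), (221, 103, np.int64(14), np.int64(79)), (224, 102, np.int64(12), np.int64(78)), (227, 101, np.int64(10), np.int64(79)), (230, 100, np.int64(8), np.int64(78)), (233, 94, np.int64(6), np.int64(78)), (236, 186, np.int64(-12), np.int64(22)), (239, 233, np.int64(-14), np.int64(23)), (242, 232, np.int64(-17), np.int64(23)), (245, 239, np.int64(-19), np.int64(24)), (248, 143, np.int64(-22), np.int64(21)), (251, 143, np.int64(-24), np.int64(24)), (254, 143, np.int64(-26), np.int64(24)), (257, 142, np.int64(-29), np.int64(22)), (260, 144, np.int64(-32), np.int64(22))]
270 [(206, 96, np.int64(17), np.int64(50)), (209, 55, np.int64(17), np.int64(60)), (212, 54, np.int64(18), np.int64(69)), (215, 63, np.int64(17), np.int64(76)), (218, 95, np.int64(16), np.int64(78)), (221, 105, np.int64(14), np.int64(78)), (224, 103, np.int64(12), np.int64(78)), (227, 101, np.int64(10), np.int64(78)), (230, 101, n
[... 3967 characters left out ...]
 np.int64(14), np.int64(79)), (224, 105, np.int64(12), np.int64(79)), (227, 104, np.int64(10), np.int64(79)), (230, 103, np.int64(8), np.int64(77)), (233, 99, np.int64(6), np.int64(79)), (236, 36, np.int64(0), np.int64(64)), (239, 25, np.int64(0), np.int64(72)), (242, 34, np.int64(-1), np.int64(74)), (245, 34, np.int64(-3), np.int64(75)), (248, 33, np.int64(-6), np.int64(73)), (251, 56, np.int64(-8), np.int64(73)), (254, 20, np.int64(-10), np.int64(73)), (257, 53, np.int64(-10), np.int64(77)), (260, 52, np.int64(-13), np.int64(76)), (263, 51, np.int64(-15), np.int64(77)), (266, 52, np.int64(-17), np.int64(76)), (269, 139, np.int64(-19), np.int64(76)), (272, 139, np.int64(-22), np.int64(75))]
```

The row sits tight against the end plate. The pad face is 13.5 mm ahead of the wall instead of 18, so it is pressed in about 4.5 mm. The handle is at 0.41 rad. I'll re-grip it and turn it back to 0.

```bash
python3 -m jog '[[[-0.3,0,2],[0,-0.12,0],5],[[0,0,2],[0,-0.12,0],5],[[0,1,0],[0,-0.12,0],5],[[0,1.5,0],[0,-0.05,0],5],[[0,1.5,0],[0,0,0],5],[[0,0,0],[0,0,0],5],[[0,0,0],[0,0,0],5]]'; python3 -c "
from h import *
p=world(.0022,.0540); go(*p,.096,20.4)"
```

```text
time_s: 45.5
eef_pos: [0.6204, 0.0932, 0.154]
eef_rot: [-0.693, 0.695, 0.136, -0.136]
wrist_force: [-0.3, 0.6, 0.0]
opening: 0.584
turn [ 0.003  0.032 -0.001] rad; then shift cm [ 0.28  5.8  -0.48] | now [0.6204 0.0932 0.154 ] q6 -0.42 t 45.5 F [-0.3  0.6  0. ] M [ 0.06  0.02 -0.05] op 0.584
```

```bash
python3 -m jog '[[[0.25,0.5,-0.4],[0,0.03,0],5],[[0,1.2,0],[0,0,0],5],[[0,1.2,0],[0,0,0],5],[[0,1.1,0],[0,0,0],5],[[0,0.6,0],[0,0,0],5],[[0,0,0],[0,0,0],5],[[0,0,0],[0,0,0],5]]'; python3 -c "
from h import *
p=world(.0022,.0540); go(*p,.096,20.4)"
```

```text
time_s: 46.08
eef_pos: [0.6239, 0.0919, 0.1049]
eef_rot: [-0.695, 0.697, 0.126, -0.127]
wrist_force: [-0.2, -0.6, 0.1]
opening: 0.589
turn [ 0.003  0.004 -0.002] rad; then shift cm [ 0.    0.89 -0.23] | now [0.6239 0.0919 0.1049] q6 -0.4 t 46.1 F [-0.2 -0.6  0.1] M [ 0.01  0.03 -0.02] op 0.589
```

```bash
python3 -m jog '[[[0,0.5,-0.2],[0,0,0],5],[[0,0.4,0],[0,0,0],5],[[0,0,0],[0,0,0],5],[[0,0,0],[0,0,0],0],[[0,0,0],[0,0,0],0],[[0,0,0],[0,0,0],0],[[0,0,0],[0,0,0],0],[[0,0,0],[0,0,0],0],[[0,0,0],[0,0,0],0],[[0,0,0],[0,0,0],0]]'; python3 -m jog '[[[0,0,0],[0,0.08,0],0],[[0,0,0],[0,0.08,0],0],[[0,0,0],[0,0.08,0],0],[[0,0,0],[0,0.08,0],0],[[0,0,0],[0,0.08,0],0],[[0,0,0],[0,0,0],0]]'; python3 -c "
from h import *
p=world(.0022,.0540); go(*p,.096,-3.24)"
```

```text
time_s: 46.92
eef_pos: [0.6261, 0.0899, 0.0965]
eef_rot: [-0.695, 0.697, 0.127, -0.126]
wrist_force: [1.3, 1.2, -1.5]
opening: 0.323
time_s: 47.42
eef_pos: [0.6261, 0.0899, 0.0965]
eef_rot: [-0.706, 0.708, -0.019, 0.021]
wrist_force: [0.3, 0.6, -2.5]
opening: 0.324
turn [ 0.003 -0.     0.003] rad; then shift cm [-0.14  0.05 -0.02] | now [0.6261 0.0899 0.0965] q6 0.02 t 47.4 F [ 0.3  0.6 -2.5] M [ 0.03 -0.03 -0.14] op 0.324
```

Now I'll let go, rise and check.

```bash
python3 -m jog '[[[0,0,0],[0,0,0],5],[[0,0,0],[0,0,0],5],[[0,0,0],[0,0,0],5],[[0,0,0],[0,0,0],5],[[0,-2,0],[0,0,0],5],[[0,-2.5,0],[0,0,0],5],[[0,-2.5,0],[0,0,0],5],[[0,-2.5,0],[0,0,0],5],[[0,0,-2],[0,0,0],5],[[0,0,-2],[0,0,0],5],[[0,0,0],[0,0,0],5],[[0,0,0],[0,0,0],5]]'; python3 -c "
from h import *
bar('w9.png')
d=cam('wrist'); P=pts(d); C=inclamp(P); m=(abs(C[...,0])<.028)&(C[...,1]>-.03)&(C[...,1]<.03)
w=C[m&(P[...,2]>.0765)&(P[...,2]<.082)][:,1]; k=(abs(abs(C[...,0])-.0275)<.003)&(P[...,2]>.066)&(P[...,2]<.0765)&(C[...,1]<.003)&(C[...,1]>-.03); print('wall',np.percentile(w,[2,98]),'pad',np.percentile(C[k][:,1],[2,98]))
d=cam('top'); t0=np.load('top0.npz'); P=pts(d); C=inclamp(P)
m=(P[...,2]>.04)&(P[...,2]<.09)&(abs(C[...,0])<.04)&(C[...,1]<-.02)&(C[...,1]>-.183);print('row',cv2.minAreaRect((C[m]*1000).astype(np.float32)))
for r in heels(d,P): print(*r[:6])"
```

```text
time_s: 48.42
eef_pos: [0.624, 0.0496, 0.1982]
eef_rot: [-0.706, 0.708, -0.013, 0.016]
wrist_force: [0.2, 0.3, -0.8]
opening: 0.581
bar n 3034 ctr clamp [0.0027 0.0539] sd [0.0038 0.0183] ccw rad -0.008
wall [-0.01768001  0.01695924] pad [-0.00937673  0.00041265]
row ((-0.6943893432617188, -108.31449890136719), (54.32184982299805, 148.67117309570312), 0.5941344499588013)
[ 40. 170.] 2093 rect c [697. 612.] wh [249.  84.]
[146. 162.] 277 rect c [692. 348.] wh [31. 72.]
[345. 169.] 245 rect c [681. -98.] wh [167.  13.]
[345. 200.] 2332 rect c [622. -90.] wh [179.  99.]
[260. 212.] 1027 rect c [592.  98.] wh [130.  83.]
[489. 224.] 402 rect c [ 566. -420.] wh [72. 49.]
[337. 231.] 262 rect c [546. -82.] wh [183.  11.]
[603. 348.] 12525 rect c [ 294. -678.] wh [362. 185.]
[295. 314.] 652 rect c [359.  11.] wh [60. 53.]
[109. 310.] 213 rect c [362. 426.] wh [25. 82.]
[302. 456.] 920 rect c [ 61. -11.] wh [163.  65.]
```

View pics/w9.png

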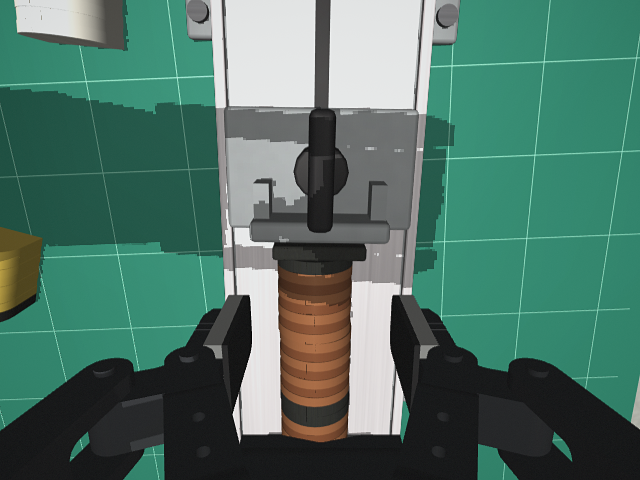

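```bash
python3 -c "
from bench import ctrl
print(ctrl.hand_in())"
```

```text
the job is handed in; nothing more can be done
None
```

I clamped all three heels that lay on the mat and handed the job in at about 48.5 s of the 210 s; no verdict comes back. The thread loosened anticlockwise; clockwise stopped hard at about 0.1 rad.

The last checks before handing in showed:
- **Handle:** back at about -0.01 rad.
- **Pad:** pressed in about 4.5 mm, measured before the final tightening. Afterwards the jaw and pad stood in the same place.
- **Row:** straight to within 1°, within about 1 mm of the centre line, with no visible gaps.
- **Robot:** clear of everything, about 20 cm above the bench.
- **Tin, jar, hammer, tape:** nothing I did went near them. Tin and jar read where they started. The hammer's reading was too patchy to compare, and I didn't re-measure the tape.

- **Inferred, not measured:** I judged the contact with the end plate from the row's position and the pad's compression. The wrist force stayed small and unclear while I pushed the jaw up.
- **Grip on the handle:** the fingers held the hub below the T-bar, not the bar itself. It turned with the tool, and the camera confirmed the final angle.

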